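Load a shaft into the brushing machine and close its lid

ROBOT

A 7-joint arm with a two-finger parallel gripper is mounted at the origin on the work surface. World frame = base frame: x ahead of the robot, y to its left, z up, the work surface at z = 0. Lengths are in m, angles in rad, forces in N, time in s.
With the tool pointing down it reaches from about 0.425 to 0.925 m from the base axis. Payload 6.8 kg.
Tool frame: the origin (TCP) lies on the front face of the gripper's body, between the roots of the fingers; the fingertips stand 73 mm ahead of it and the grasp point (between the pads) lies 54 mm ahead of it; z points along the fingers, x is the direction in which the jaws open and shut, and the axes are right-handed (so a half turn about z gives the same grasp; the last joint's range is limited). The gripper opens to 85 mm and grips with 20 to 120 N. Pads are 22 mm wide; open, the fingers measure 114 mm over their backs; the gripper's body (76 mm by 85 mm) begins 54 mm behind the grasp point. The pads swing forward as they close: fully open they stand 13 mm farther back than shut.
Start: joints at [1.152, 0.477, 0.022, 1.555, -0.011, 1.109, -0.083], TCP at [0.206, -0.643, 0.304] pointing down, gripper open.
Joint ranges: [-2.96, 2.96], [-0.34, 2.1], [-1.41, 1.46], [0.24, 2.44], [-1.37, 4.51], [0.17, 1.92], [-2.96, 2.96]. Speed limits (rad/s): [2.39, 2.39, 3.14, 3.14, 3.14, 3.14, 3.14].

INTERFACE

Orientations are given as a unit quaternion [w, x, y, z].
In Python, from station import get_obs, read_camera, hand_in gives the robot as it stands. The module is installed in compiled form; this text tells all that it offers.
- The arm moves only by the shell command python3 -m creep 'ROWS' [FORCE]. ROWS is JSON, a list that holds one entry, the list of rows, each a list of 7 numbers: the turn, a rotation vector about the tool's x, y, z in rad, then the shift along the tool's x, y, z in m, then the finger opening in m, from 0 to 0.0854. A call has 1 to 20 rows; each row shifts and turns the pose as measured when the row begins, along the tool's axes as they then stand; what a row does not reach is not made up. A row lasts 1/12 s, in which the tool goes at most 41.7 mm and 7.16 degrees, less where a joint would pass 70% of its speed; a pose out of reach is approached as far as the arm can. A call is refused whole if a number of a shift passes 0.0417 or a number of a turn 0.125, either way. A call with a gripper value outside its range is refused whole. The fingers move at their own pace and stop on an object; FORCE is the grip in N (left out, the last holds). Time passes only in rows, so rows that do not move let the fingers close. It gives the time, the measured TCP pose, the force and the opening at its end, in the units of the state.
- get_obs(): the state, without advancing time (a new reading comes with each control period).
- read_camera(name): name is "side" or "top"; returns a dict with "color" (384x512x3 uint8, red, green, blue), "range_z" (384x512 float32, m along the optical axis (not along the pixel's ray), 0 where there is no reading), "fovy" (degrees; the focal length in pixels is half the picture's height over the tangent of half this angle, whatever the lens; pixels are square), "cx", "cy" (the principal point, pixels), "rvec" (rotation vector, rad) and "tvec" (3), from world to camera coordinates, as OpenCV has them. Camera axes: x right, y down, z forward; pixel columns grow to the right and rows downward; lengths in m; the calibration is good to about 2 mm. A picture is of the moment at which its call begins.
- hand_in(): hands the job in, once; it reports no verdict.
The state is a dict: "t": time; "q": joint angles; "joint_vel": joint speeds; "joint_torque": joint torques, N m; "eef_pos": TCP position; "tool_rot": TCP orientation; "contact_force": force on the tool from outside, world axes, zero at the start; "torque": the same for the moment, N m; "gripper_width": opening from 0.0 (shut) to 1.0 (fully open).
Only numpy, scipy, OpenCV 4.12 (cv2) and the standard library are available. Lean on these libraries where they do the work, as an engineer would, in place of code of your own. Each camera call takes 0.05 s, during which the arm holds its last target.

TASK

Take the plain straight shaft out of the drain rack and lay it down in the V-cradle to drain; then pick it up again across its middle, lower it level into the mouth of the brushing machine's hopper and let it go there, so that it drops into the feed slot and lies flat on the rollers. Then press the knuckle of the locked lid stay down to break it, and lower the lid gently by its handle until it is fully shut. Leave the stepped and the collared shaft standing in the rack and everything else on the bench where it is.

Things in the scene. Friction and masses are not known exactly. Their poses are not given: they have to be found in the camera images.
- shaft_center (a point): The plain straight shaft, a bare steel cylinder 26 mm in diameter, 110 mm long, about 0.3 kg, the same width all the way up (the other two in the rack are not). It stands upright in one of the rack's three pockets, its foot 6 mm above the bench and its lowest 22 mm inside the pocket. This point is its centre, half-way along; its z axis runs along the shaft, towards the end that is up at the start.
- stepped_center (a point): Stepped steel shaft standing in the rack, to be left: 110 mm tall, lower half 26 mm, upper half 16 mm in diameter. Point half-way up, z along it.
- collared_center (a point): Collared steel shaft standing in the rack, to be left: 110 mm tall, 26 mm in diameter with a collar 38 mm across on its top 15 mm. Point half-way up, z along it.
- rack: Grey drain rack, fixed to the bench: block 188 (x) x 60 (y) x 28 (z) mm with three round pockets 29 mm wide and 22 mm deep in a row along its x axis, at x = -62, 0 and 62 mm. Origin under its centre, z up. Which shaft stands in which pocket varies.
- cradle: V-cradle, fixed to the bench: base plate 150 (x) x 75 (y) x 8 mm, origin under its centre, z up. Two 90-degree V-saddles along x span x = -52 to -28 mm and 28 to 52 mm; bottom line of the V 14 mm, its upper edges 43 mm above the bench and 60 mm apart. 56 mm gap between the saddles for the fingers. Upright end stop, 60 mm wide, 50 mm high, its inner face at x = +62 mm.
- cradle_rest (a point): Where the centre of the shaft lies once it rests in the V-cradle: 32.4 mm above the bench, half-way between the saddles; axes as cradle (x along the V, towards the end stop). A shaft set into the V with its foot by the stop and leaning 45 degrees away from the stop topples into the V when let go; its centre then lies up to 20 mm from this point along x.
- machine: Brushing machine, fixed to the bench: blue open-topped housing 270 (x) x 190 (y) mm, walls to 115 mm, with a grey motor 85 mm long on its +x end. Origin under its centre, z up; x runs along the lid's hinge, y from the handle side to the hinge side. The sheet-steel hopper is inside on its -x half, the lid stay at its +x end.
- hopper_mouth (a point): Centre of the hopper's open top, in the plane of its upper edges, 105 mm above the bench; axes as the machine. Mouth 120 mm wide (x), 140 mm long (y); the cheeks slope at 45 degrees, the ends steeply, to a throat 45 mm lower, 31 x 118 mm. The shaft goes in lying along y, its centre let go at about this plane. At 20 mm below this plane the hopper is 80 mm wide: open the fingers only a little.
- feed_slot (a point): Where the centre of the shaft comes to lie in the feed slot below the hopper, on two rollers: 40 mm above the bench, 65 mm straight below hopper_mouth. Axes as the machine. The slot is 31 mm wide (x), 118 mm long (y).
- stay_knuckle (a point): Knuckle of the lid stay: black roller 18 mm in diameter, 28 mm long, along x, where the stay's two 83 mm steel links meet; point at its centre, about 165 mm above the bench at the start and 90 mm in front of (-y of) the hinge line. Locked just past straight; pressing it with about 6 N, half down and half towards the hinge (machine +y), by 25 to 35 mm breaks it. The lid then stays up by friction.
- stay (a joint): Angle at the stay's knuckle, rad: 0 = locked open (on its stop), 0.12 = straight, above 0.3 = broken, about 2.64 when the lid is shut. It has friction and moves with the lid.
- lid_handle (a point): Middle of the lid's handle: a round steel bar 10 mm in diameter, 120 mm long, parallel to the hinge, on two arms at its ends (110 mm clear between them), 38 mm outside the lid's free edge. About 343 mm above the bench while the lid is propped open; 117 mm when shut, then 38 mm outside the machine's front wall. It may turn between the fingers.
- lid_hinge (a point): Middle of the lid's hinge line, 115 mm above the bench, on the machine's +y upper edge; axes as the machine. The handle bar moves on a circle of 230 mm radius about this line, from nearly upright above it to level on the -y side.
- lid (a joint): Lid, 0.6 kg, rad: 0 = propped open (83 degrees up), grows as it closes, 1.45 = fully shut. Once the stay is broken it needs a push of about 4 N at the handle at first; from about 0.5 rad on its weight takes over and it falls shut unless held (up to 3 N at the handle).
- gear: Bystander, to be left alone: gear wheel lying flat, 80 mm across, 30 mm high; origin under its centre.
- pad: Bystander, to be left alone: dark scouring pad, 100 x 70 x 16 mm; origin under its centre.
- wrench: Bystander, to be left alone: open-ended wrench lying flat, 200 mm long.
- can: Bystander, to be left alone: bare metal can, 72 mm across, 100 mm tall; origin under its centre.
- degreaser: Bystander, to be left alone: closed white bottle, 70 mm across, 200 mm tall; origin under its centre.
- bearing: Bystander, to be left alone: bearing ring lying flat, 62 mm across, 16 mm high; origin under its centre.
There are look-alikes about, which are no part of the job. Leave any brown or green look-alike of the part that bears shaft_center alone. Leave any turquoise look-alike of the cradle alone.

How it is judged:
By the outcome, as a careful person would: the job done as asked, in the order asked, and still so for the second after the job is handed in, with the robot touching nothing.
It also fails if it takes over 72 s, if anything falls off the work surface, if the arm or the gripper's body presses on something with over 40 N, if the wrist force passes 120 N, or if a joint passes its speed limit or range.

## Working session

There is one attempt and no reset: what is moved stays moved. The work goes in short steps, Python scripts to look and compute and a shell command to move; the robot and the scene stay as the last step left them, time stands still between calls to the robot, and variables do not carry over. Pictures are saved under pics/ and viewed, and the job is handed in when it is done.

```bash
mkdir -p pics; ls; cat > h.py <<'E'
import numpy as np, cv2
from station import get_obs, read_camera
def cam(n):
    d=read_camera(n); h,w=d['color'].shape[:2]
    f=h/2/np.tan(np.radians(d['fovy'])/2)
    R=cv2.Rodrigues(np.array(d['rvec'],float))[0]; t=np.array(d['tvec'],float).ravel()
    d.update(f=f,R=R,t=t); 
    u,v=np.meshgrid(np.arange(w),np.arange(h)); z=d['range_z']
    P=np.stack([(u-d['cx'])/f*z,(v-d['cy'])/f*z,z],-1)
    d['W']=(P-t)@R; d['W'][z==0]=np.nan
    return d
def proj(d,p):
    c=d['R']@np.array(p)+d['t']; return c[0]/c[2]*d['f']+d['cx'],c[1]/c[2]*d['f']+d['cy']
def save(d,n,box=None,s=1):
    im=d['color'][:,:,::-1]
    if box: im=im[box[1]:box[3],box[0]:box[2]]
    cv2.imwrite(n,cv2.resize(im,None,fx=s,fy=s,interpolation=cv2.INTER_CUBIC))
E
python3 - <<'E'
from h import *
import pickle
for n in('side','top'):
    d=cam(n); save(d,f'pics/{n}0.png',s=1.5); pickle.dump(d,open(f'{n}0.pkl','wb'))
    print(n,d['fovy'],d['cx'],d['cy'],'pos',-d['R'].T@d['t'],'fwd',d['R'][2])
o=get_obs();print(o)
E
```

```text
pics
side 54.34099157802991 256.3651624582264 191.06290283979914 pos [ 0.18818654 -0.86523043  1.15643033] fwd [ 0.24740895  0.63594592 -0.73100041]
top 50.73099342889594 256.0430362746897 182.94466765059045 pos [ 0.33564109 -0.05702992  1.4146837 ] fwd [ 0.15227806  0.00200989 -0.98833565]
{'t': 0.1, 'q': array([ 1.15190072,  0.47770994,  0.02234417,  1.55632816, -0.01147494,
        1.10929594, -0.08306771]), 'joint_vel': array([-0.00028662, -0.00077275, -0.00140336, -0.00294536, -0.00115104,
        0.00112111,  0.00055927]), 'joint_torque': array([ 3.90105561e-03, -5.97759283e+01,  1.61373261e+00, -2.81949824e+01,
        1.28905463e-02,  5.18428569e-03,  3.01616967e-05]), 'eef_pos': array([ 0.20629516, -0.64227978,  0.30303822]), 'tool_rot': array([-4.16972633e-04,  8.08045416e-01, -5.89119644e-01, -6.90424028e-04]), 'contact_force': array([-0.34447099, -0.19241042,  0.23574776]), 'torque': array([0.01415497, 0.03925107, 0.02878744]), 'gripper_width': 0.9996742163784345}
```

View pics/side0.png

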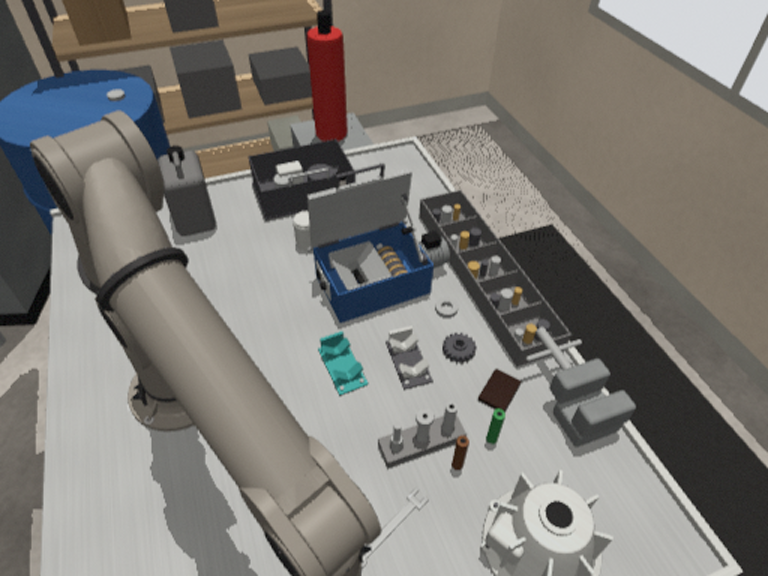

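View pics/top0.png

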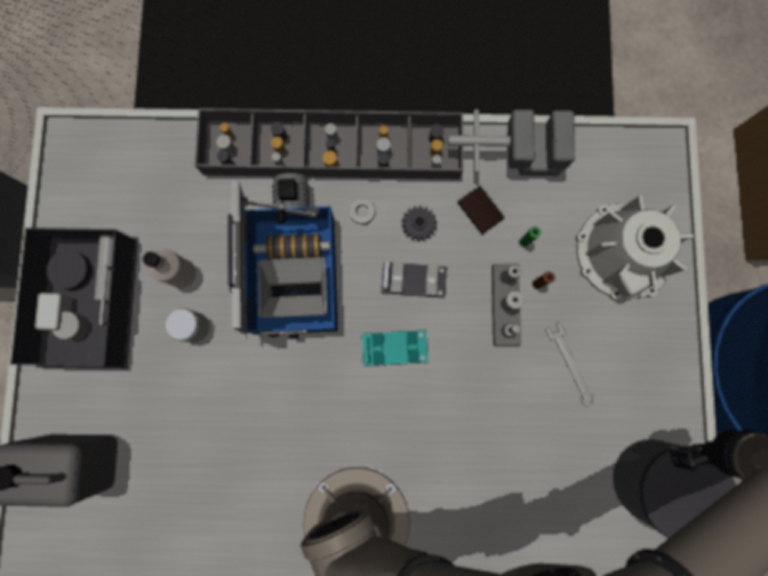

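```bash
python3 - <<'E'
import pickle,numpy as np
from h import *
s=pickle.load(open('side0.pkl','rb'));t=pickle.load(open('top0.pkl','rb'))
a=cv2.resize(s['color'][255:325,245:345][:,:,::-1],(500,350),interpolation=cv2.INTER_CUBIC)
b=cv2.resize(t['color'][165:245,310:380][:,:,::-1],(306,350),interpolation=cv2.INTER_CUBIC)
cv2.imwrite('pics/crop1.png',np.hstack([a,b])[:,:800])
a=cv2.resize(s['color'][95:275,190:330][:,:,::-1],(467,600),interpolation=cv2.INTER_CUBIC)
cv2.imwrite('pics/crop2.png',a)
b=cv2.resize(t['color'][110:260,140:310][:,:,::-1],(680,600),interpolation=cv2.INTER_CUBIC)
cv2.imwrite('pics/crop3.png',b)
E
```

```text
(no output)
```

View pics/crop1.png

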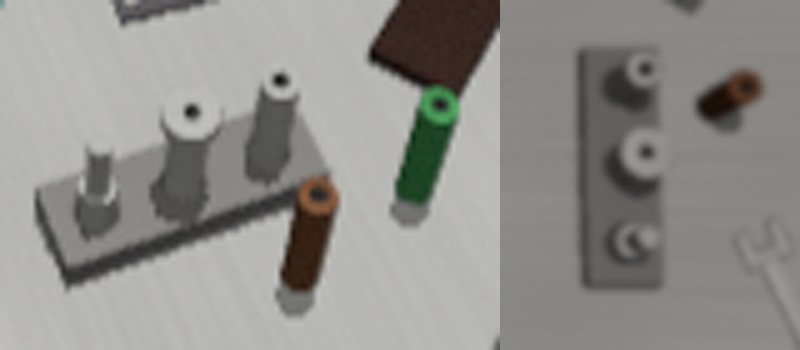

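View pics/crop2.png

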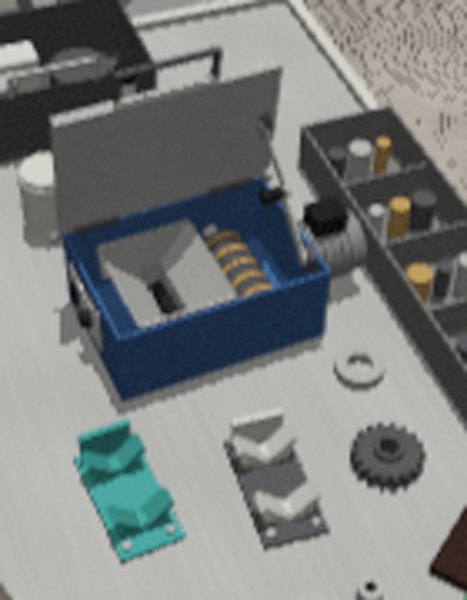

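View pics/crop3.png

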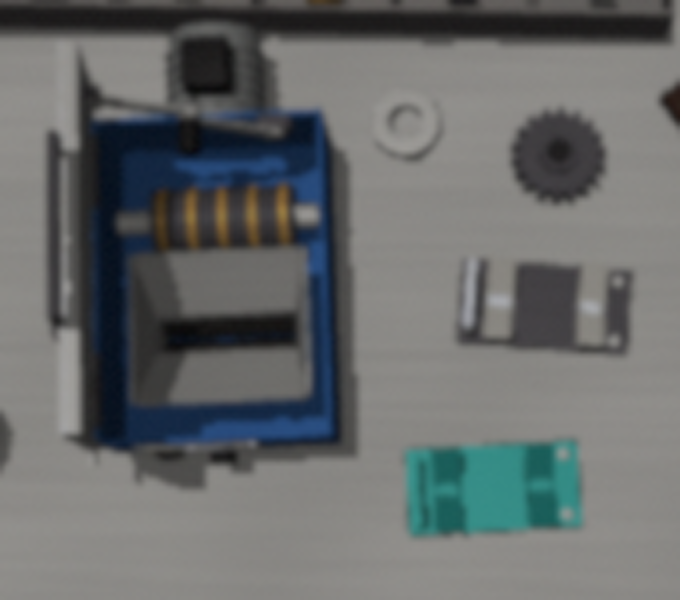

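The candidates for the plain shaft are these:
- Steel stepped shaft, side (264,291).
- Steel collared shaft, side (283,277).
- Steel plain shaft, side (301,271) and top (342,181).
- Brown look-alike, side (308,294).
- Green look-alike, side (332,276).

I choose the plain one, in the pocket farthest from the robot; the crop confirms it has the same width all the way up. The grey cradle is at top (277,187), and the turquoise one is the decoy. Next I measure.

```bash
python3 - <<'E'
import pickle,numpy as np
from h import *
s=pickle.load(open('side0.pkl','rb'));t=pickle.load(open('top0.pkl','rb'))
np.set_printoptions(precision=4,suppress=True)
def sel(d,box,z0,z1):
    W=d['W'][box[1]:box[3],box[0]:box[2]].reshape(-1,3); return W[(W[:,2]>z0)&(W[:,2]<z1)]
def rect(P,name):
    r=cv2.minAreaRect(P[:,:2].astype(np.float32)); print(name,len(P),P.mean(0),'rect',r)
# shafts tops
for d,n in((t,'top'),(s,'side')):
    bx=(310,165,380,245) if n=='top' else (245,255,345,325)
    P=sel(d,bx,.108,.125)
    # cluster
    C=P[:1]; 
    lab=-np.ones(len(P),int);k=0
    for i in range(len(P)):
        if lab[i]<0:
            st=[i];lab[i]=k
            while st:
                j=st.pop();nb=np.where((lab<0)&(np.linalg.norm(P-P[j],axis=1)<.012))[0];lab[nb]=k;st+=list(nb)
            k+=1
    for i in range(k):
        Q=P[lab==i]
        if len(Q)>4: print(n,len(Q),(Q.min(0)+Q.max(0))/2,Q.max(0)-Q.min(0),np.median(Q[:,2]))
P=sel(t,(320,170,355,235),.02,.034);rect(P,'rack top')
P=sel(s,(245,255,345,325),.02,.034);rect(P,'rack side')
P=sel(t,(250,170,302,205),.004,.06);rect(P,'cradle top')
P=sel(s,(250,210,300,262),.004,.06);rect(P,'cradle side')
P=sel(t,(250,170,302,205),.044,.056);rect(P,'endstop top')
P=sel(s,(250,210,300,262),.044,.056);rect(P,'endstop side')
P=sel(t,(140,125,230,230),.105,.125);rect(P,'machine rim top')
P=sel(s,(200,150,300,230),.105,.125);rect(P,'rim side')
P=sel(t,(140,115,230,230),.05,.125);rect(P,'machine top')
E
```

```text
top 52 [ 0.5492 -0.3356  0.1149] [0.0229 0.0233 0.0119] 0.11483813393896765
top 38 [ 0.5404 -0.4142  0.1115] [0.0231 0.0239 0.0069] 0.11166908949760702
top 108 [ 0.4881 -0.337   0.115 ] [0.0333 0.0367 0.013 ] 0.11556573167178277
top 22 [ 0.427  -0.3377  0.1152] [0.0131 0.0127 0.0102] 0.11500494335557335
side 57 [ 0.5488 -0.3349  0.1138] [0.0248 0.0265 0.0112] 0.1157823250549859
side 113 [ 0.4879 -0.3364  0.1149] [0.038  0.036  0.0138] 0.1156082505696356
side 39 [ 0.6386 -0.384   0.1111] [0.0236 0.0238 0.0062] 0.11030815849961423
side 22 [ 0.4262 -0.336   0.1146] [0.0135 0.0147 0.0112] 0.11629846671781263
side 47 [ 0.539  -0.4128  0.1111] [0.0229 0.0259 0.0058] 0.11065902093405143
rack top 678 [ 0.4832 -0.3332  0.0275] rect ((0.48888400197029114, -0.3371446430683136), (0.18764521181583405, 0.061760615557432175), 0.5847387313842773)
rack side 774 [ 0.4879 -0.343   0.0277] rect ((0.5766168236732483, -0.35092031955718994), (0.3639962077140808, 0.13578227162361145), 7.805603981018066)
cradle top 901 [ 0.5427 -0.1248  0.0172] rect ((0.5398073792457581, -0.1232808455824852), (0.121126934885
[... 263 characters left out ...]
2686, -0.11352230608463287), (0.11694836616516113, 0.06388959288597107), 86.13925170898438)
endstop side 57 [ 0.5455 -0.0798  0.0486] rect ((0.5429344773292542, -0.1124294251203537), (0.1251329630613327, 0.06364485621452332), 87.92578887939453)
machine rim top 674 [0.5712 0.1591 0.1146] rect ((0.5632438063621521, 0.15476199984550476), (0.3254680931568146, 0.19284369051456451), 3.5231740474700928)
rim side 692 [0.5615 0.1594 0.1139] rect ((0.5742629766464233, 0.15679526329040527), (0.35048234462738037, 0.20034873485565186), 3.5921437740325928)
machine top 3675 [0.5701 0.1579 0.0878] rect ((0.5850661993026733, 0.1550225019454956), (0.37190839648246765, 0.19269044697284698), 3.1576125621795654)
```

```bash
python3 - <<'E'
import pickle,numpy as np
from h import *
s=pickle.load(open('side0.pkl','rb'));t=pickle.load(open('top0.pkl','rb'))
np.set_printoptions(precision=4,suppress=True)
W=np.vstack([t['W'].reshape(-1,3),s['W'].reshape(-1,3)])
def box(x0,x1,y0,y1,z0,z1):
    m=(W[:,0]>x0)&(W[:,0]<x1)&(W[:,1]>y0)&(W[:,1]<y1)&(W[:,2]>z0)&(W[:,2]<z1);return W[m]
def rr(P,n): print(n,len(P),cv2.minAreaRect(P[:,:2].astype(np.float32)),P.mean(0))
rr(box(.49,.60,-.22,-.04,.005,.06),'cradle')
rr(box(.49,.60,-.10,-.04,.046,.054),'stop')
# left/right sheets of saddles
rr(box(.4,.715,.04,.27,.108,.12),'rim')
rr(box(.40,.56,.04,.24,.09,.107),'hopperish')
# throat: points low inside hopper
P=box(.42,.65,.07,.24,.0,.058);rr(P,'throat')
# raster of heights around machine
g=np.full((33,30),np.nan)
Q=box(.40,.73,.02,.32,0,.5)
for p in Q:
    i=int((p[0]-.40)/.01);j=int((p[1]-.02)/.01)
    if np.isnan(g[i,j]) or p[2]>g[i,j]: g[i,j]=p[2]
print('cols y=.02..',)
for i in range(32,-1,-1): print('%.2f'%(.40+i*.01),' '.join('  .' if np.isnan(v) else '%3d'%(v*1000) for v in g[i]))
E
```

```text
cradle 1575 ((0.545705258846283, -0.13173502683639526), (0.17573170363903046, 0.1004982516169548), 86.99597930908203) [ 0.5426 -0.1241  0.0196]
stop 79 ((0.5476083159446716, -0.06990668177604675), (0.040796853601932526, 0.06746748089790344), 82.09098815917969) [ 0.5457 -0.06    0.0496]
rim 884 ((0.5603336095809937, 0.15684163570404053), (0.3074735999107361, 0.19872194528579712), 3.360146999359131) [0.5577 0.152  0.1141]
hopperish 906 ((0.4845900237560272, 0.14669261872768402), (0.15397979319095612, 0.19067570567131042), 2.310910224914551) [0.4832 0.1471 0.0982]
throat 1328 ((0.5352665185928345, 0.1550377607345581), (0.1697434037923813, 0.2295619398355484), 89.9513168334961) [0.5009 0.157  0.0188]
cols y=.02..
0.72  17   5   8   2   3   2   5   4   3  60  82  92 125 126 125 127 121  89  74   4   5   .   5   3   1   .   .   .   .   3
0.71  21  15   7   4   1   3   1   3   1   3  82  93 126 127 127 127 121  88  72   1   5   4   6   6   5   3   .   .   .   3
0.70  21  20   5   8   4   5   .   1   2   .  84  89 122 124 125 127 120  86  67   .   .   .   .   .   .   .   .   .   .   3
0.69  
[... 3043 characters left out ...]
102 103 105 103 104 103 104 307 308 308 261 172   .   .   .   .   .   3   2
0.44   6   5  98 118  13  12  12 106 102 106 107 106 108 109 109 107 109 109 307 308 310 239 171   .   .   .   .   .   4   3
0.43   3   4 112 118  14  15  17  14  13  14  14  10  15  12  20  14  12  13 307 310 309 243 164   .   .   .   .   2   0   5
0.42   4   4 111 119 116 116 111  15  12   8  12  11  10  15  12  10  13  13 308 310 308 232 176   .   .   .   .   2   3   2
0.41   4   5   3 114 116 120 118 117 118 118 119 117 119 121 117 118 115 116 309 310 305 225 152   3   .   6   4   3   4   5
0.40   5   5   2   4   7   4   2   4   4   3   7  74  87  88 103  80  92  93 306 307 304 265 127   4   5   1   3   3   2   3
```

```bash
python3 - <<'E'
import pickle,numpy as np
from h import *
from scipy.optimize import least_squares, minimize
s=pickle.load(open('side0.pkl','rb'));t=pickle.load(open('top0.pkl','rb'))
np.set_printoptions(precision=4,suppress=True)
for nm,W in(('top',t['W'].reshape(-1,3)),('side',s['W'].reshape(-1,3))):
    def box(x0,x1,y0,y1,z0,z1):
        m=(W[:,0]>x0)&(W[:,0]<x1)&(W[:,1]>y0)&(W[:,1]<y1)&(W[:,2]>z0)&(W[:,2]<z1);return W[m]
    print(nm)
    Q=box(.48,.62,-.23,-.03,-.01,.07)
    # cradle full height model; frame x = (cos a, sin a), a~pi/2
    def model(p):
        c,sn=np.cos(p[2]),np.sin(p[2]); d=Q[:,:2]-p[:2]
        X=d[:,0]*c+d[:,1]*sn; Y=-d[:,0]*sn+d[:,1]*c
        h=np.zeros(len(Q)); h[(abs(X)<.075)&(abs(Y)<.0375)]=.008
        m=(abs(X)>.028)&(abs(X)<.052)&(abs(Y)<.030); h[m]=np.maximum(.014+abs(Y),.014)[m]
        h[(X>.062)&(X<.070)&(abs(Y)<.03)]=.05
        return h
    def cost(p): return np.minimum(abs(model(p)-Q[:,2]),.015).mean()
    best=None
    for x in np.arange(.53,.561,.005):
        for y in np.arange(-.15,-.10,.005):
            for a in np.radians(np.arange(80,101,3)):
                c=cost((x,y,a))
                if best is None or c<best[0]: best=(c,(x,y,a))
    r=minimize(cost,best[1],method='Nelder-Mead',options=dict(initial_simplex=[np.array(best[1])+v for v in ([0,0,0],[.004,0,0],[0,.004,0],[0,0,.04])],xatol=1e-5,fatol=1e-7))
    print('cradle',r.x,np.degrees(r.x[2]),r.fun,best[0])
    Q=box(.38,.73,.02,.30,-.01,.5)
    Q=Q[~((Q[:,2]>.125))]
    def model(p):
        c,sn=np.cos(p[2]),np.sin(p[2]); d=Q[:,:2]-p[:2]
        X=d[:,0]*c+d[:,1]*sn; Y=-d[:,0]*sn+d[:,1]*c
        h=np.full(len(Q),np.nan); 
        out=(abs(X)>.135)|(abs(Y)>.095); h[out&(X<.13)]=0
        h[~out&((abs(X)>.129)|(abs(Y)>.089))]=.115
        return X,Y,h
    def cost(p):
        X,Y,h=model(p); m=~np.isnan(h)&(Y<.05)&(X<.15)
        e=np.minimum(abs(h-Q[:,2]),.03); return e[m].sum()/len(Q)+ (~m).sum()*.008/len(Q)
    best=None
    for x in np.arange(.52,.57,.004):
        for y in np.arange(.13,.18,.004):
            for a in np.radians(np.arange(-3,9,1.)):
                c=cost((x,y,a))
                if best is None or c<best[0]: best=(c,(x,y,a))
    r=minimize(cost,best[1],method='Nelder-Mead',options=dict(initial_simplex=[np.array(best[1])+v for v in ([0,0,0],[.004,0,0],[0,.004,0],[0,0,.02])],xatol=1e-5,fatol=1e-7))
    print('machine',r.x,np.degrees(r.x[2]),r.fun)
    m=r.x;c,sn=np.cos(m[2]),np.sin(m[2])
    P=W[(W[:,2]>.13)&(W[:,2]<.3)&(W[:,0]>.40)&(W[:,0]<.66)&(W[:,1]>.19)&(W[:,1]<.28)]
    A=np.c_[P[:,0]-.54,P[:,2]-.115,np.ones(len(P))]
    k,*_=np.linalg.lstsq(A,P[:,1],rcond=None);res=P[:,1]-A@k
    g=abs(res)<.006;k,*_=np.linalg.lstsq(A[g],P[g,1],rcond=None);print('lid plane slope_x,slope_z,y0',k,np.degrees(np.arctan(k[0])),g.sum())
    P=box(.42,.70,.18,.30,.336,.36);
    print('handle',len(P),P.mean(0),P.min(0),P.max(0),np.polyfit(P[:,0],P[:,1],1) if len(P)>3 else '')
    P=box(.62,.68,.13,.19,.155,.185);print('knuckle',len(P),P.mean(0),P.min(0),P.max(0))
    # hopper
    Q=box(.42,.60,.07,.21,.062,.103)
    d=Q[:,:2]-m[:2];X=d[:,0]*c+d[:,1]*sn;Y=-d[:,0]*sn+d[:,1]*c
    f=abs(Y)<.045
    def res(p): return abs(X[f]-p[0])+ .045-p[1] -(Q[f,2]-.06)*1.0+p[1]-.045-.0155
    r2=least_squares(res,[-.06,0.],loss='soft_l1',f_scale=.003);print('hopper Xc',r2.x,f.sum(),'y range',Y.min(),Y.max())
    xc=r2.x[0];print('hopper world',m[0]+xc*c,m[1]+xc*sn)
E
```

```text
top
cradle [ 0.545  -0.1249  1.5122] 86.64113080827319 0.00271526317063642 0.0027612976670940118
machine [0.5392 0.1442 0.0603] 3.455338577428162 0.008050618689468247
lid plane slope_x,slope_z,y0 [ 0.0631 -0.1332  0.2481] 3.6119938156279257 244
handle 188 [0.5432 0.2212 0.347 ] [0.48   0.2143 0.3402] [0.6082 0.2289 0.3529] [0.0555 0.1911]
knuckle 87 [0.6582 0.1651 0.1711] [0.6379 0.1462 0.1563] [0.6746 0.1871 0.1844]
hopper Xc [-0.0279  0.    ] 872 y range -0.06919707018657527 0.0703456188243703
hopper world 0.5113711774361263 0.1425545787723773
side
cradle [ 0.5427 -0.1201  1.5232] 87.27220485944734 0.0037702419155960392 0.003865732088745209
machine [0.5336 0.138  0.0882] 5.050763833766834 0.008054881665814669
lid plane slope_x,slope_z,y0 [ 0.0641 -0.1248  0.2507] 3.670167042960013 1738
handle 98 [0.5442 0.2213 0.3464] [0.4793 0.2149 0.3362] [0.6079 0.2301 0.3533] [0.0583 0.1896]
knuckle 57 [0.6572 0.1654 0.1697] [0.6361 0.1464 0.1552] [0.6755 0.1894 0.183 ]
hopper Xc [-0.0231  0.    ] 378 y range -0.06097626133031896 0.0789030085270165
hopper world 0.51064791483665 0.13598324995317695
```

```bash
python3 - <<'E'
import pickle,numpy as np
from h import *
s=pickle.load(open('side0.pkl','rb'));t=pickle.load(open('top0.pkl','rb'))
np.set_printoptions(precision=4,suppress=True)
def ray(d,u,v,z):
    r=d['R'].T@np.array([(u-d['cx'])/d['f'],(v-d['cy'])/d['f'],1]);o=-d['R'].T@d['t'];return o+r*(z-o[2])/r[2]
print('mouth');M=[ray(t,140+u/4,110+v/4,.105) for u,v in((130,255),(305,247),(311,398),(132,405))];print(np.array(M),np.mean(M,0))
print('throat');M=[ray(t,140+u/4,110+v/4,.06) for u,v in((163,322),(297,316),(297,343),(163,349))];print(np.array(M),np.mean(M,0))
W=np.vstack([t['W'].reshape(-1,3),s['W'].reshape(-1,3)])
m=(W[:,2]>.109)&(W[:,2]<.123)
# -x wall and front wall rims
P=W[m&(W[:,0]>.39)&(W[:,0]<.43)&(W[:,1]>.09)&(W[:,1]<.2)]
print('-x rim',len(P),P.mean(0),np.percentile(P[:,0],[2,98]))
P=W[m&(W[:,0]>.45)&(W[:,0]<.66)&(W[:,1]>.03)&(W[:,1]<.085)]
print('front rim',len(P),P.mean(0),np.polyfit(P[:,0]-.54,P[:,1],1))
P=W[m&(W[:,0]>.67)&(W[:,0]<.70)&(W[:,1]>.06)&(W[:,1]<.15)]
print('+x rim',len(P),P.mean(0),np.percentile(P[:,0],[2,98]))
# overlay verify
def ov(d,n,b,sc):
    im=cv2.resize(d['color'][b[1]:b[3],b[0]:b[2]][:,:,::-1],None,fx=sc,fy=sc,interpolation=cv2.INTER_CUBIC)
    def poly(pts,col,closed=True):
        q=np.array([[(proj(d,p)[0]+.5-b[0])*sc-.5,(proj(d,p)[1]+.5-b[1])*sc-.5] for p in pts]).round().astype(int)
        cv2.polylines(im,[q],closed,col,1)
    def fr(o,a):
        c,s_=np.cos(a),np.sin(a);return lambda x,y,z:(o[0]+x*c-y*s_,o[1]+x*s_+y*c,z)
    F=fr((.5405,.1555),.061)
    poly([F(a,b_,.115) for a,b_ in((-.135,-.095),(.135,-.095),(.135,.095),(-.135,.095))],(0,255,255))
    H=fr((.509,.1535),.061)
    poly([H(a,b_,.105) for a,b_ in((-.06,-.07),(.06,-.07),(.06,.07),(-.06,.07))],(0,0,255))
    poly([H(a,b_,.06) for a,b_ in((-.0155,-.059),(.0155,-.059),(.0155,.059),(-.0155,.059))],(0,255,0))
    C=fr((.545,-.1235),1.517)
    poly([C(a,b_,.008) for a,b_ in((-.075,-.0375),(.075,-.0375),(.075,.0375),(-.075,.0375))],(0,255,255))
    poly([C(.062,-.03,.05),C(.062,.03,.05)],(0,0,255),False)
    poly([C(-.052,0,.014),C(-.028,0,.014)],(0,0,255),False);poly([C(.052,0,.014),C(.028,0,.014)],(0,0,255),False)
    for X in(-.052,-.028,.028,.052):poly([C(X,-.03,.043),C(X,0,.014),C(X,.03,.043)],(0,255,0),False)
    cv2.imwrite(n,im)
ov(t,'pics/ovt.png',(145,120,305,230),5); ov(s,'pics/ovs.png',(200,130,310,270),4)
E
```

```text
mouth
[[0.5634 0.2204 0.105 ]
 [0.5725 0.077  0.105 ]
 [0.4484 0.0682 0.105 ]
 [0.4403 0.2129 0.105 ]] [0.5061 0.1446 0.105 ]
throat
[[0.5144 0.1993 0.06  ]
 [0.5214 0.0865 0.06  ]
 [0.4984 0.0857 0.06  ]
 [0.4915 0.1983 0.06  ]] [0.5064 0.1425 0.06  ]
-x rim 75 [0.4159 0.1446 0.1148] [0.4113 0.4198]
front rim 187 [0.5525 0.061  0.1142] [0.0606 0.0602]
+x rim 112 [0.6811 0.1013 0.1146] [0.6713 0.6877]
```

View pics/ovt.png

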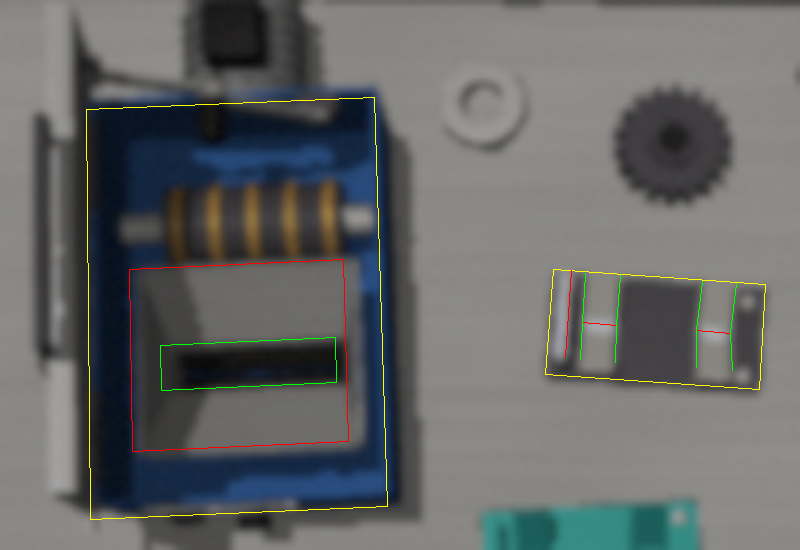

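View pics/ovs.png

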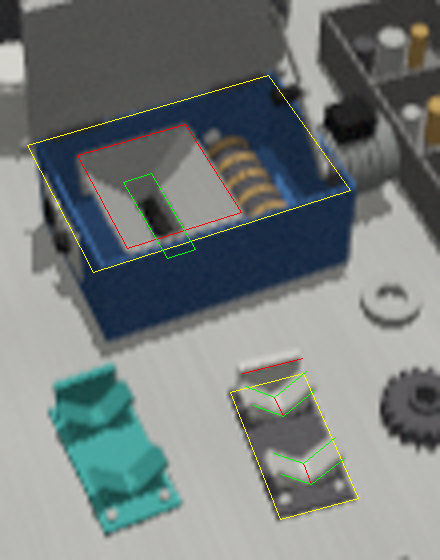

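```bash
cat > ov.py <<'E'
from h import *
def fr(o,a):
    c,s_=np.cos(a),np.sin(a);return lambda x,y,z:(o[0]+x*c-y*s_,o[1]+x*s_+y*c,z)
def ov(d,n,b,sc,M,a,C0,ca,hx=-.038,hk=(.6582,.165,.165)):
    im=cv2.resize(d['color'][b[1]:b[3],b[0]:b[2]][:,:,::-1],None,fx=sc,fy=sc,interpolation=cv2.INTER_CUBIC)
    def poly(pts,col,closed=True):
        q=np.array([[(proj(d,p)[0]+.5-b[0])*sc-.5,(proj(d,p)[1]+.5-b[1])*sc-.5] for p in pts]).round().astype(int)
        cv2.polylines(im,[q],closed,col,1)
    F=fr(M,a)
    R=lambda x,y:((-x,-y),(x,-y),(x,y),(-x,y))
    poly([F(p,q,.115) for p,q in R(.135,.095)],(0,255,255))
    poly([F(hx+p,q,.105) for p,q in R(.06,.07)],(0,0,255))
    poly([F(hx+p,q,.06) for p,q in R(.0155,.059)],(0,255,0))
    hy=.095-.230*np.cos(np.radians(82.6));poly([F(-.06,hy,.343),F(.06,hy,.343)],(255,0,255),False)
    kx=(hk[0]-M[0]);poly([F(kx-.014,.005,.165),F(kx+.014,.005,.165)],(255,0,255),False)
    C=fr(C0,ca)
    poly([C(p,q,.008) for p,q in R(.075,.0375)],(0,255,255))
    poly([C(.062,-.03,.05),C(.062,.03,.05)],(0,0,255),False)
    for X in(-.052,-.028,.028,.052):poly([C(X,-.03,.043),C(X,0,.014),C(X,.03,.043)],(0,255,0),False)
    cv2.imwrite(n,im)
E
python3 - <<'E'
import pickle
from ov import *
s=pickle.load(open('side0.pkl','rb'));t=pickle.load(open('top0.pkl','rb'))
A=((.545,.147),.061,(.544,-.1235),1.517)
ov(t,'pics/ovt2.png',(145,120,305,230),5,*A); ov(s,'pics/ovs2.png',(200,100,310,270),3.5,*A)
E
```

```text
(no output)
```

View pics/ovt2.png

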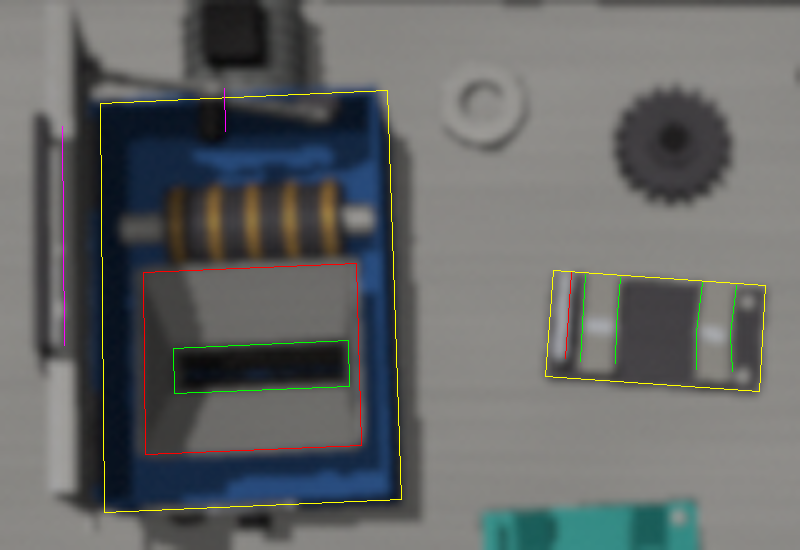

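View pics/ovs2.png

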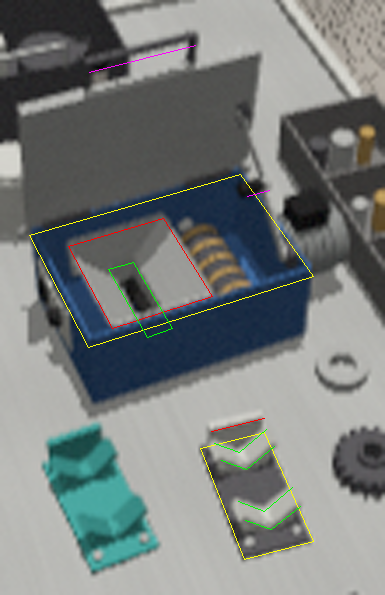

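```bash
python3 - <<'E'
import pickle
from ov import *
s=pickle.load(open('side0.pkl','rb'));t=pickle.load(open('top0.pkl','rb'))
for p in((.549,-.3352,.116),(.488,-.3367,.116)):print(proj(t,p),proj(s,p))
for d,n in((t,'t'),(s,'s')):
    z=d['range_z'].copy();c=d['color']
    g=np.abs(cv2.Sobel(c.astype(np.float32).mean(2),cv2.CV_32F,1,0))+np.abs(cv2.Sobel(c.astype(np.float32).mean(2),cv2.CV_32F,0,1))
    # color with depth edges marked
    e=(np.abs(z-np.roll(z,1,1))>.02)|(np.abs(z-np.roll(z,1,0))>.02)
    im=c[:,:,::-1].copy();im[e]=(0,0,255)
    b=(145,110,375,245) if n=='t' else (200,100,345,330)
    k=3.4 if n=='t' else 2.6
    im=im[b[1]:b[3],b[0]:b[2]];cv2.imwrite(f'pics/edge_{n}.png',cv2.resize(im,None,fx=k,fy=k,interpolation=cv2.INTER_NEAREST))
E
```

```text
(np.float64(342.54913591810276), np.float64(180.31970161173726)) (np.float64(300.6560779364184), np.float64(271.5045487914354))
(np.float64(343.31882123495404), np.float64(198.99855716742874)) (np.float64(283.19939236320585), np.float64(277.84645239783214))
```

View pics/edge_t.png

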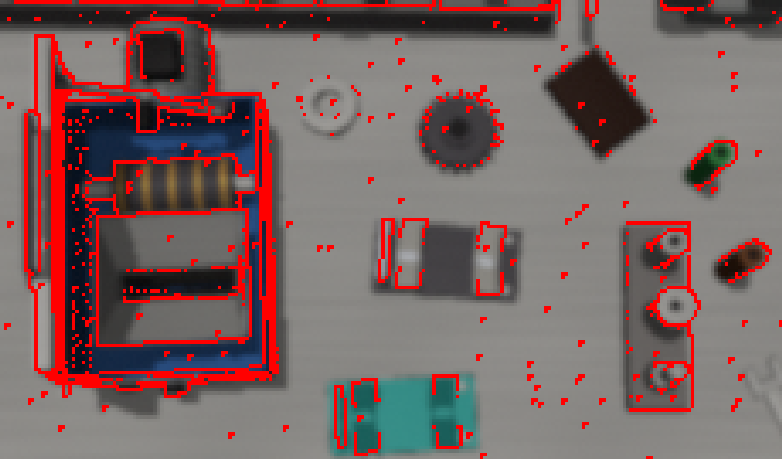

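View pics/edge_s.png

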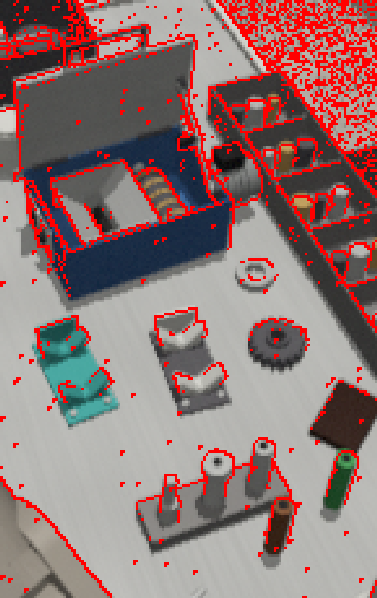

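```bash
python3 - <<'E'
import pickle
from ov import *
np.set_printoptions(precision=4,suppress=True)
s=pickle.load(open('side0.pkl','rb'));t=pickle.load(open('top0.pkl','rb'))
def ray(d,u,v,z):
    r=d['R'].T@np.array([(u-d['cx'])/d['f'],(v-d['cy'])/d['f'],1]);o=-d['R'].T@d['t'];return o+r*(z-o[2])/r[2]
print(ray(t,198.2,193.2,.06),ray(t,195.8,192,.105))
# rows through hopper in top image: W along row 192 and column 198
for v in(180,185,200,205):
    print(v,[('%d:%.3f/%.3f'%(u,t['W'][v,u,1],t['W'][v,u,2])) for u in range(168,228,2)])
for u in(190,205):
    print(u,[('%d:%.3f/%.3f'%(v,t['W'][v,u,0],t['W'][v,u,2])) for v in range(168,216,2)])
E
```

```text
[0.5062 0.1401 0.06  ] [0.5043 0.1415 0.105 ]
180 ['168:0.244/0.062', '170:0.245/0.025', '172:0.242/0.006', '174:0.216/0.096', '176:0.212/0.083', '178:0.206/0.083', '180:0.199/0.082', '182:0.192/0.086', '184:0.185/0.085', '186:0.178/0.087', '188:0.173/0.080', '190:0.166/0.081', '192:0.159/0.084', '194:0.152/0.083', '196:0.146/0.079', '198:0.140/0.080', '200:0.133/0.079', '202:0.127/0.078', '204:0.120/0.077', '206:0.113/0.076', '208:0.106/0.078', '210:0.100/0.075', '212:0.093/0.080', '214:0.086/0.081', '216:0.077/0.103', '218:0.080/0.009', '220:0.073/0.008', '222:0.058/0.102', '224:0.058/0.021', '226:0.052/-0.000']
185 ['168:0.243/0.060', '170:0.243/0.029', '172:0.241/0.007', '174:0.215/0.100', '176:0.212/0.083', '178:0.207/0.070', '180:0.202/0.064', '182:0.195/0.068', '184:0.187/0.073', '186:0.181/0.066', '188:0.174/0.067', '190:0.168/0.066', '192:0.161/0.069', '194:0.154/0.067', '196:0.148/0.066', '198:0.141/0.068', '200:0.134/0.067', '202:0.127/0.067', '204:0.120/0.068', '206:0.114/0.069', '208:0.108/0.059', '210:0.101/0.066', '212:0.094/0.064', '214:0.087/0.063', '216:0.077/0.104'
[... 1470 characters left out ...]
521/0.030', '192:0.513/0.034', '194:0.510/0.005', '196:0.500/0.028', '198:0.489/0.063', '200:0.482/0.068', '202:0.474/0.082', '204:0.466/0.087', '206:0.459/0.094', '208:0.452/0.104', '210:0.453/0.011', '212:0.446/0.015', '214:0.439/0.014']
205 ['168:0.590/0.074', '170:0.584/0.069', '172:0.571/0.103', '174:0.565/0.099', '176:0.559/0.097', '178:0.554/0.086', '180:0.548/0.081', '182:0.543/0.073', '184:0.536/0.075', '186:0.531/0.062', '188:0.527/0.043', '190:0.521/0.033', '192:0.515/0.026', '194:0.508/0.030', '196:0.500/0.033', '198:0.489/0.069', '200:0.482/0.073', '202:0.475/0.079', '204:0.467/0.091', '206:0.460/0.100', '208:0.453/0.105', '210:0.454/0.012', '212:0.447/0.013', '214:0.440/0.015']
```

```bash
cat > plan.py <<'E'
import numpy as np,sys
from scipy.spatial.transform import Rotation as Ro, Slerp
from station import get_obs
def Rtool(yaw_deg, tilt_deg=0):
    """tool x at yaw in plane, pointing down, then turned by tilt about own x"""
    y=np.radians(yaw_deg); x=np.array([np.cos(y),np.sin(y),0]); z=np.array([0,0,-1.]); 
    return Ro.from_matrix(np.c_[x,np.cross(z,x),z])*Ro.from_rotvec([np.radians(tilt_deg),0,0])
def cur():
    o=get_obs();w,x,y,z=o['tool_rot'];return o,np.array(o['eef_pos']),Ro.from_quat([x,y,z,w])
def show():
    o,p,R=cur();m=R.as_matrix();np.set_printoptions(precision=4,suppress=True)
    print('t %.2f'%o['t'],'tcp',p,'grasp',p+.054*m[:,2],'toolx',m[:,0],'z',m[:,2],'F',np.array(o['contact_force']).round(1),'w',round(o['gripper_width'],3),'q',np.array(o['q']).round(2))
def plan(pos,R1,grasp=False,vmax=.038,wmax=.115,nmin=1):
    o,p,R=cur();m=R1.as_matrix();pos=np.array(pos,float)
    if grasp: pos=pos-.054*m[:,2]
    D=np.linalg.norm(pos-p); A=(R.inv()*R1).magnitude(); n=max(nmin,int(np.ceil(max(D/vmax,A/wmax))))
    S=Slerp([0,1],Ro.concatenate([R,R1])); q=p.copy();
    print('D',D,'A',np.degrees(A),'n',n,'target tcp',pos)
    for i in range(n):
        a=S(i/n);b=S((i+1)/n);r=(a.inv()*b).as_rotvec();s=a.inv().apply(p+(pos-p)*(i+1)/n-q);q=p+(pos-p)*(i+1)/n
        print([round(float(v),4) for v in r]+[round(float(v),4) for v in s])
E
python3 -c "
from plan import *
show();plan((.549,-.3352,.215),Rtool(-45))"
```

```text
t 0.10 tcp [ 0.2063 -0.6423  0.303 ] grasp [ 0.2063 -0.6422  0.249 ] toolx [ 0.3059 -0.9521 -0.0016] z [-0.0006  0.0015 -1.    ] F [-0.3 -0.2  0.2] w 1.0 q [ 1.15  0.48  0.02  1.56 -0.01  1.11 -0.08]
D 0.4685032809826296 A 27.189301998006634 n 13 target tcp [ 0.549  -0.3352  0.215 ]
[-0.0, 0.0001, -0.0365, -0.0144, -0.0323, 0.0068]
[-0.0, 0.0001, -0.0365, -0.0132, -0.0328, 0.0068]
[-0.0, 0.0001, -0.0365, -0.012, -0.0333, 0.0068]
[-0.0, 0.0001, -0.0365, -0.0108, -0.0337, 0.0068]
[-0.0, 0.0001, -0.0365, -0.0096, -0.0341, 0.0068]
[-0.0, 0.0001, -0.0365, -0.0083, -0.0344, 0.0068]
[-0.0, 0.0001, -0.0365, -0.0071, -0.0347, 0.0068]
[-0.0, 0.0001, -0.0365, -0.0058, -0.0349, 0.0068]
[-0.0, 0.0001, -0.0365, -0.0045, -0.0351, 0.0068]
[-0.0, 0.0001, -0.0365, -0.0032, -0.0352, 0.0068]
[-0.0, 0.0001, -0.0365, -0.0019, -0.0353, 0.0068]
[-0.0, 0.0001, -0.0365, -0.0006, -0.0354, 0.0068]
[-0.0, 0.0001, -0.0365, 0.0006, -0.0354, 0.0068]
```

```bash
python3 -m creep '[[[0,0,-0.037,-0.014,-0.032,0.004,0.05],[0,0,-0.037,-0.013,-0.033,0.004,0.05],[0,0,-0.037,-0.012,-0.033,0.004,0.05],[0,0,-0.037,-0.011,-0.034,0.004,0.05],[0,0,-0.037,-0.010,-0.034,0.006,0.05],[0,0,-0.037,-0.008,-0.034,0.006,0.05],[0,0,-0.037,-0.007,-0.035,0.008,0.05],[0,0,-0.037,-0.006,-0.035,0.008,0.05],[0,0,-0.037,-0.005,-0.035,0.008,0.05],[0,0,-0.037,-0.003,-0.035,0.008,0.05],[0,0,-0.037,-0.002,-0.035,0.008,0.05],[0,0,-0.037,-0.001,-0.035,0.008,0.05],[0,0,-0.037,0.001,-0.030,0.006,0.05],[0,0,0,0,0,0,0.05]]]' 40; python3 -c "
from plan import *
show();plan((.549,-.3352,.215),Rtool(-45))"
```

```text
t: 1.27
eef_pos: [0.5492, -0.3236, 0.2098]
tool_rot: [-0.001, 0.928, -0.373, -0.005]
contact_force: [1.8, 0.7, -0.2]
gripper_width: 0.587
t 1.27 tcp [ 0.5492 -0.3236  0.2098] grasp [ 0.5487 -0.3233  0.1558] toolx [ 0.7213 -0.6926 -0.0105] z [-0.0092  0.0056 -0.9999] F [ 1.8  0.7 -0.2] w 0.587 q [ 0.58  0.52 -0.2   1.72  0.12  0.92 -0.43]
D 0.012698158131821341 A 1.318465604810674 n 1 target tcp [ 0.549  -0.3352  0.215 ]
[0.0024, 0.0105, 0.0203, 0.0078, 0.0085, -0.0053]
```

```bash
python3 -m creep '[[[0.002,0.010,0.02,0.008,0.0085,0,0.05],[0,0,0,0,0,0,0.05]]]'; python3 -c "
from plan import *
show();plan((.549,-.3352,.155),Rtool(-45))
from h import *
d=cam('side');save(d,'pics/s1.png',(240,200,350,330),4)"
```

```text
t: 1.43
eef_pos: [0.5502, -0.3335, 0.2082]
tool_rot: [-0.0, 0.925, -0.381, -0.001]
contact_force: [-0.8, -1.6, 0.9]
gripper_width: 0.584
t 1.43 tcp [ 0.5502 -0.3335  0.2082] grasp [ 0.5501 -0.3335  0.1542] toolx [ 0.7096 -0.7046 -0.0022] z [-0.0017  0.0014 -1.    ] F [-0.8 -1.6  0.9] w 0.584 q [ 0.59  0.53 -0.19  1.71  0.12  0.92 -0.43]
D 0.05324040052501427 A 0.24216164442920537 n 2 target tcp [ 0.549  -0.3352  0.155 ]
[0.0001, 0.0011, 0.0018, 0.0002, 0.001, 0.0266]
[0.0001, 0.0011, 0.0018, 0.0002, 0.001, 0.0266]
```

View pics/s1.png

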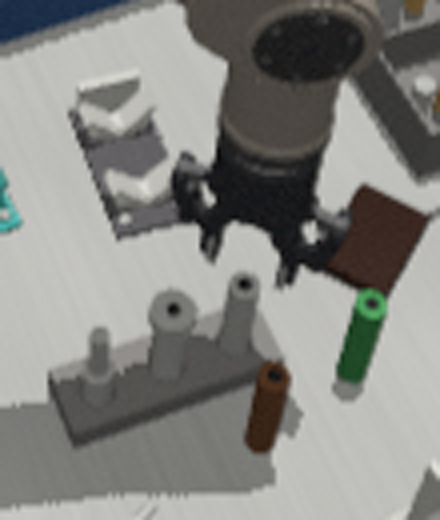

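The open fingers (crop (210,250) and (287,280)) straddle the plain shaft's top at (243,282). Next I descend and grip.

```bash
python3 -m creep '[[[0,0.001,0.002,0,0.001,0.018,0.05],[0,0.001,0.002,0,0.001,0.018,0.05],[0,0,0,0,0.0,0.016,0.05],[0,0,0,0,0,0.002,0.05],[0,0,0,0,0,0,0.0],[0,0,0,0,0,0,0.0],[0,0,0,0,0,0,0.0],[0,0,0,0,0,0,0.0],[0,0,0,0,0,0,0.0],[0,0,0,0,0,0,0.0]]]' 50; python3 -c "
from plan import *
show()"
```

```text
t: 2.32
eef_pos: [0.542, -0.3451, 0.157]
tool_rot: [0.002, 0.92, -0.391, 0.001]
contact_force: [-1.2, 0.4, -3.0]
gripper_width: 0.283
t 2.32 tcp [ 0.542  -0.3451  0.157 ] grasp [ 0.542  -0.3453  0.103 ] toolx [ 0.694  -0.72    0.0034] z [-0.0001 -0.0049 -1.    ] F [-1.2  0.4 -3. ] w 0.283 q [ 0.59  0.59 -0.17  1.74  0.14  0.82 -0.45]
```

```bash
python3 -c "
from plan import *
show()
from h import *
d=cam('side');save(d,'pics/s2.png',(240,200,350,330),4)
d=cam('top');save(d,'pics/t2.png',(300,130,400,250),5)"
```

```text
t 2.32 tcp [ 0.542  -0.3451  0.157 ] grasp [ 0.542  -0.3453  0.103 ] toolx [ 0.694  -0.72    0.0034] z [-0.0001 -0.0049 -1.    ] F [-1.2  0.4 -3. ] w 0.283 q [ 0.59  0.59 -0.17  1.74  0.14  0.82 -0.45]
```

View pics/s2.png

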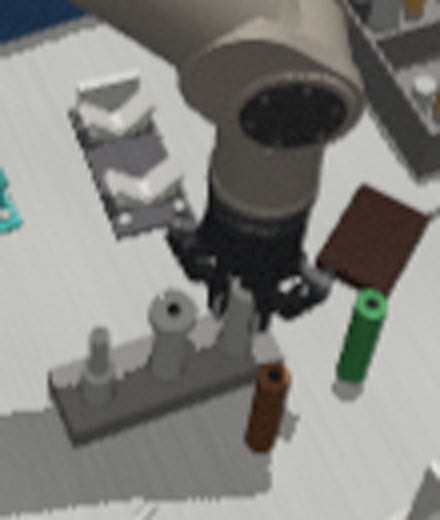

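View pics/t2.png

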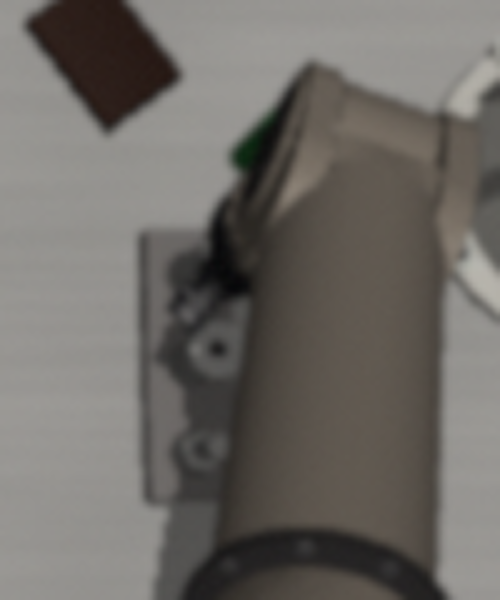

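The shaft is held near the edge of the pads because the tool drifted about 12 mm along tool y. I'll reopen, check the drift and re-centre.

```bash
python3 -m creep '[[[0,0,0,0,0,0,0.05],[0,0,0,0,0,0,0.05],[0,0,0,0,0,0,0.05]]]'; python3 -c "
from plan import *
show();plan((.549,-.3352,.157),Rtool(-45))"
python3 -m creep '[[[0,0,0,0,0,0,0.05],[0,0,0,0,0,0,0.05]]]'; python3 -c "
from plan import *
show();plan((.549,-.3352,.157),Rtool(-45))"
```

```text
t: 2.67
eef_pos: [0.5433, -0.3457, 0.1585]
tool_rot: [0.003, 0.92, -0.391, 0.003]
contact_force: [-0.1, -0.3, 0.2]
gripper_width: 0.586
t 2.67 tcp [ 0.5433 -0.3457  0.1585] grasp [ 0.5434 -0.3461  0.1045] toolx [ 0.6942 -0.7197  0.0069] z [ 0.0028 -0.0069 -1.    ] F [-0.1 -0.3  0.2] w 0.586 q [ 0.59  0.59 -0.17  1.74  0.14  0.82 -0.45]
D 0.012057287800803592 A 1.1174776753329934 n 1 target tcp [ 0.549  -0.3352  0.157 ]
[0.0029, -0.0069, -0.018, -0.0036, -0.0114, 0.0014]
t: 2.83
eef_pos: [0.5439, -0.3461, 0.1592]
tool_rot: [0.003, 0.92, -0.391, 0.004]
contact_force: [0.2, -0.2, 0.4]
gripper_width: 0.587
t 2.83 tcp [ 0.5439 -0.3461  0.1592] grasp [ 0.5441 -0.3465  0.1052] toolx [ 0.6942 -0.7197  0.0087] z [ 0.0043 -0.008  -1.    ] F [ 0.2 -0.2  0.4] w 0.587 q [ 0.59  0.59 -0.17  1.74  0.14  0.82 -0.45]
D 0.01225781911800266 A 1.1573519545763644 n 1 target tcp [ 0.549  -0.3352  0.157 ]
[0.0025, -0.0087, -0.0181, -0.0043, -0.0113, 0.0022]
```

```bash
python3 -m creep '[[[0.002,-0.008,-0.018,-0.004,-0.011,0.003,0.05],[0,0,0,0,0,0,0.05]]]'; python3 -c "
from plan import *
show();plan((.549,-.3352,.157),Rtool(-45))"
```

```text
t: 3.0
eef_pos: [0.5496, -0.3351, 0.1564]
tool_rot: [0.0, 0.924, -0.382, 0.0]
contact_force: [0.9, 0.5, -0.5]
gripper_width: 0.584
t 3.00 tcp [ 0.5496 -0.3351  0.1564] grasp [ 0.5496 -0.3352  0.1024] toolx [ 0.7077 -0.7065  0.0009] z [ 0.0007 -0.0006 -1.    ] F [ 0.9  0.5 -0.5] w 0.584 q [ 0.58  0.59 -0.18  1.74  0.14  0.82 -0.45]
D 0.0008782701909113598 A 0.07315374671445203 n 1 target tcp [ 0.549  -0.3352  0.157 ]
[-0.0, -0.0009, 0.0009, -0.0004, 0.0005, -0.0006]
```

```bash
python3 -m creep '[[[0,0,0,0,0,0,0.015],[0,0,0,0,0,0,0.015],[0,0,0,0,0,0,0.015],[0,0,0,0,0,0,0.015],[0,0,0,0,0,0,0.015],[0,0,0,0,0,0,0.015]]]' 60; python3 -c "
from plan import *
show();plan((.549,-.3352,.157),Rtool(-45))"
```

```text
t: 3.5
eef_pos: [0.5503, -0.3344, 0.1564]
tool_rot: [0.0, 0.924, -0.381, 0.001]
contact_force: [-0.6, 0.2, 0.6]
gripper_width: 0.288
t 3.50 tcp [ 0.5503 -0.3344  0.1564] grasp [ 0.5504 -0.3344  0.1024] toolx [ 0.7089 -0.7053  0.0011] z [ 0.0009 -0.0006 -1.    ] F [-0.6  0.2  0.6] w 0.288 q [ 0.58  0.59 -0.18  1.74  0.14  0.82 -0.45]
D 0.0017046836137971572 A 0.16079290797797843 n 1 target tcp [ 0.549  -0.3352  0.157 ]
[-0.0003, -0.0011, 0.0026, -0.0004, 0.0015, -0.0006]
```

```bash
python3 -m creep '[[[0,0,0,0,0.001,-0.006,0.015],[0,0,0,0,0,-0.012,0.015],[0,0,0,0,0,-0.015,0.015],[0,0,0,0,0,-0.02,0.015],[0,0,0,0,0,-0.03,0.015],[0,0,0,0,0,-0.03,0.015],[0,0,0,0,0,-0.02,0.015],[0,0,0,0,0,0,0.015]]]' 60; python3 -c "
from plan import *
show();plan((.5429,-.1447,.181),Rtool(-3.1,45),grasp=True)"
```

```text
t: 4.17
eef_pos: [0.5469, -0.3341, 0.296]
tool_rot: [-0.001, 0.924, -0.381, -0.003]
contact_force: [1.6, -0.6, -2.2]
gripper_width: 0.29
t 4.17 tcp [ 0.5469 -0.3341  0.296 ] grasp [ 0.5466 -0.3339  0.242 ] toolx [ 0.7089 -0.7053 -0.0065] z [-0.0056  0.0036 -1.    ] F [ 1.6 -0.6 -2.2] w 0.29 q [ 0.6   0.44 -0.2   1.63  0.09  1.08 -0.41]
D 0.16980220836866008 A 60.59433886365989 n 10 target tcp [ 0.5408 -0.1828  0.2192]
[0.0749, -0.028, -0.0693, -0.011, -0.0103, 0.0077]
[0.0749, -0.028, -0.0693, -0.0101, -0.0104, 0.0088]
[0.0749, -0.028, -0.0693, -0.0091, -0.0104, 0.0099]
[0.0749, -0.028, -0.0693, -0.0081, -0.0102, 0.0109]
[0.0749, -0.028, -0.0693, -0.0071, -0.0099, 0.0118]
[0.0749, -0.028, -0.0693, -0.0061, -0.0094, 0.0127]
[0.0749, -0.028, -0.0693, -0.0051, -0.0088, 0.0136]
[0.0749, -0.028, -0.0693, -0.0041, -0.0081, 0.0144]
[0.0749, -0.028, -0.0693, -0.0032, -0.0072, 0.015]
[0.0749, -0.028, -0.0693, -0.0023, -0.0063, 0.0156]
```

```bash
python3 -m creep '[[[0.075,-0.028,-0.069,-0.011,-0.010,0.008,0.015],[0.075,-0.028,-0.069,-0.010,-0.010,0.009,0.015],[0.075,-0.028,-0.069,-0.009,-0.010,0.010,0.015],[0.075,-0.028,-0.069,-0.008,-0.010,0.011,0.015],[0.075,-0.028,-0.069,-0.007,-0.010,0.012,0.015],[0.075,-0.028,-0.069,-0.006,-0.009,0.013,0.015],[0.075,-0.028,-0.069,-0.005,-0.009,0.014,0.015],[0.075,-0.028,-0.069,-0.004,-0.008,0.014,0.015],[0.075,-0.028,-0.069,-0.003,-0.007,0.015,0.015],[0.075,-0.028,-0.069,-0.002,-0.006,0.015,0.015],[0,0,0,0,0,0,0.015]]]' 60; python3 -c "
from plan import *
show();plan((.5429,-.1447,.181),Rtool(-3.1,45),grasp=True)
from h import *
d=cam('side');save(d,'pics/s3.png',(200,150,350,300),4)
d=cam('top');save(d,'pics/t3.png',(230,130,380,240),5)"
```

```text
t: 5.08
eef_pos: [0.534, -0.1813, 0.2154]
tool_rot: [-0.394, 0.919, -0.01, 0.013]
contact_force: [-0.7, 0.3, -3.3]
gripper_width: 0.285
t 5.08 tcp [ 0.534  -0.1813  0.2154] grasp [ 0.5356 -0.1422  0.1782] toolx [ 0.9995 -0.028   0.0154] z [ 0.0309  0.7245 -0.6886] F [-0.7  0.3 -3.3] w 0.285 q [ 0.96  0.7  -0.64  1.73 -0.39  1.15  0.58]
D 0.007999361209118967 A 2.283793742080894 n 1 target tcp [ 0.5408 -0.1828  0.2192]
[-0.0259, 0.008, 0.0292, 0.007, -0.0017, -0.0035]
```

View pics/s3.png

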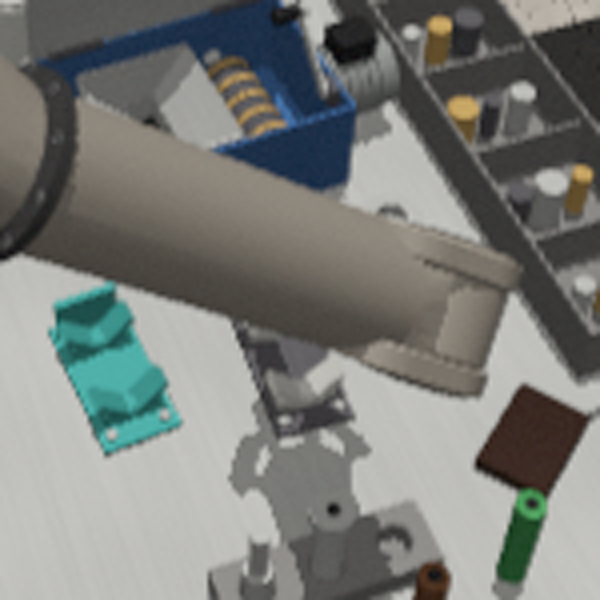

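View pics/t3.png

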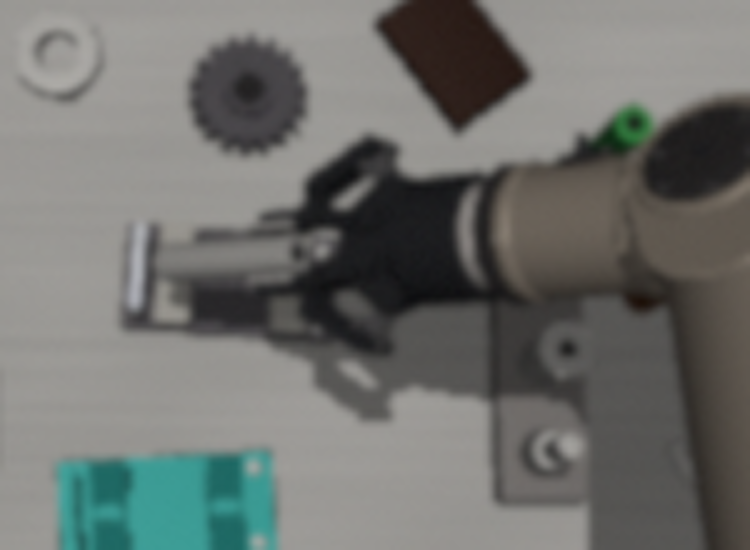

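```bash
python3 -m creep '[[[-0.026,0.008,0.029,0.007,-0.002,-0.003,0.015],[0,0,0,0,0,0,0.015]]]'; python3 -c "
from plan import *
show();plan((.5429,-.1447,.105),Rtool(-3.1,45),grasp=True,vmax=.02)"
```

```text
t: 5.35
eef_pos: [0.5429, -0.1863, 0.2219]
tool_rot: [-0.376, 0.926, -0.031, 0.013]
contact_force: [1.1, 0.2, -2.1]
gripper_width: 0.288
t 5.35 tcp [ 0.5429 -0.1863  0.2219] grasp [ 0.5454 -0.1488  0.1832] toolx [ 0.9978 -0.0664  0.0006] z [ 0.0467  0.6952 -0.7173] F [ 1.1  0.2 -2.1] w 0.288 q [ 0.94  0.68 -0.62  1.72 -0.39  1.14  0.53]
D 0.07884152222128807 A 1.0939054652166835 n 4 target tcp [ 0.5408 -0.1828  0.1432]
[0.0036, -0.0023, -0.0021, -0.0006, 0.0131, 0.0147]
[0.0036, -0.0023, -0.0021, -0.0006, 0.0132, 0.0147]
[0.0036, -0.0023, -0.0021, -0.0006, 0.0132, 0.0146]
[0.0036, -0.0023, -0.0021, -0.0006, 0.0133, 0.0146]
```

```bash
python3 -m creep '[[[0.004,-0.002,-0.002,-0.001,0.013,0.015,0.015],[0.004,-0.002,-0.002,-0.001,0.013,0.014,0.015],[0.003,-0.002,-0.002,-0.001,0.010,0.011,0.015],[0,0,0,0,0.005,0.005,0.015],[0,0,0,0,0,0,0.015]]]'; python3 -c "
from plan import *
show();plan((.5429,-.1447,.101),Rtool(-3.1,45),grasp=True,vmax=.02)
from h import *
d=cam('side');save(d,'pics/s4.png',(230,200,310,280),6)
d=cam('top');save(d,'pics/t4.png',(230,150,330,220),7)"
```

```text
t: 5.77
eef_pos: [0.5424, -0.188, 0.1637]
tool_rot: [-0.373, 0.927, -0.027, 0.016]
contact_force: [0.1, 0.4, -2.6]
gripper_width: 0.287
t 5.77 tcp [ 0.5424 -0.188   0.1637] grasp [ 0.545  -0.1507  0.1248] toolx [ 0.9981 -0.0617  0.0088] z [ 0.0491  0.6912 -0.721 ] F [ 0.1  0.4 -2.6] w 0.287 q [ 0.93  0.76 -0.61  1.74 -0.36  1.05  0.58]
D 0.025104287259430993 A 1.3193405277273267 n 2 target tcp [ 0.5408 -0.1828  0.1392]
[0.0099, -0.0058, 0.0004, -0.001, 0.0066, 0.0106]
[0.0099, -0.0058, 0.0004, -0.001, 0.0068, 0.0105]
```

View pics/t4.png

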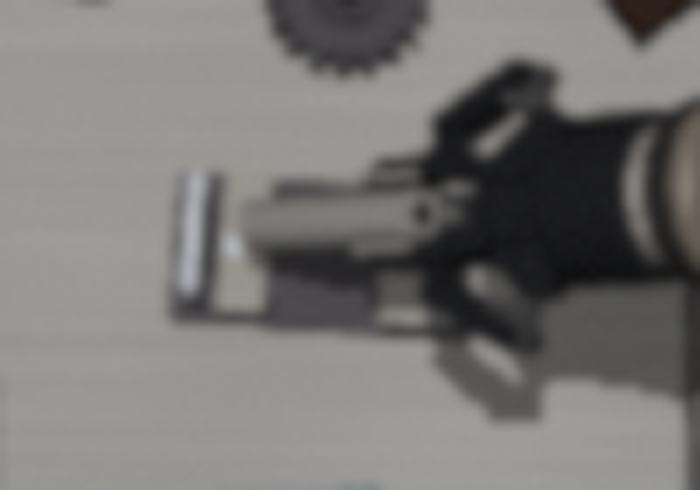

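View pics/s4.png

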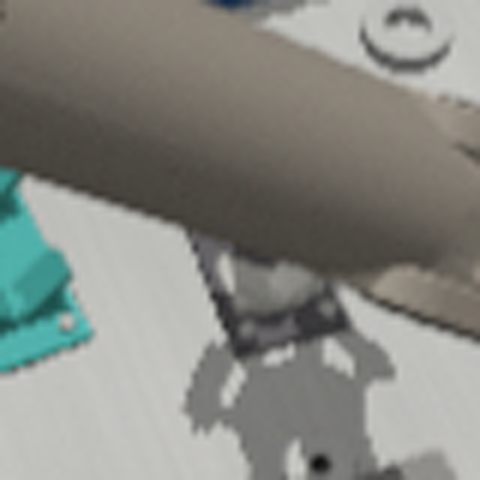

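```bash
python3 -c "
from plan import *
from h import *
d=cam('top')
def ray(d,u,v,z):
    r=d['R'].T@np.array([(u-d['cx'])/d['f'],(v-d['cy'])/d['f'],1]);o=-d['R'].T@d['t'];return o+r*(z-o[2])/r[2]
print('V bottom',ray(d,230+232.5/7-.5,150+247.5/7-.5,.014))
print('shaft foot axis (top surface)',ray(d,230+260/7-.5,150+220/7-.5,.07),ray(d,230+400/7-.5,150+212/7-.5,.13))
W=d['W'];
for u in range(264,290,3): 
    c=[(round(W[v,u,0],3),round(W[v,u,1],3),round(W[v,u,2],3)) for v in range(176,190) if W[v,u,2]>.05]
    if c: c=np.array(c);print(u,c[:,0].min(),c[:,0].max(),c[:,1].mean().round(3),c[:,2].max())
"

```

```text
V bottom [ 0.545071   -0.07761849  0.014     ]
shaft foot axis (top surface) [ 0.55026936 -0.08981631  0.07      ] [ 0.54547232 -0.15257193  0.13      ]
264 0.545 0.558 -0.081 0.068
267 0.54 0.561 -0.091 0.079
270 0.539 0.558 -0.101 0.093
273 0.538 0.561 -0.11 0.1
276 0.537 0.559 -0.12 0.108
279 0.536 0.557 -0.129 0.117
282 0.529 0.56 -0.138 0.128
285 0.522 0.558 -0.147 0.137
288 0.52 0.557 -0.156 0.147
```

```bash
python3 -m creep '[[[0.01,-0.006,0,-0.002,0.009,0.012,0.015],[0.009,-0.006,0,-0.001,0.007,0.011,0.015],[0,0,0,0,0.0,0.001,0.015]]]'; python3 -c "
from plan import *
show();plan((.5425,-.1447,.101),Rtool(-3.1,45),grasp=True,vmax=.02)"
```

```text
t: 6.17
eef_pos: [0.5413, -0.1824, 0.1374]
tool_rot: [-0.382, 0.924, -0.023, 0.012]
contact_force: [-3.6, 1.5, -1.9]
gripper_width: 0.289
t 6.17 tcp [ 0.5413 -0.1824  0.1374] grasp [ 0.5434 -0.1443  0.0992] toolx [ 0.9987 -0.0514  0.0046] z [ 0.0395  0.7056 -0.7075] F [-3.6  1.5 -1.9] w 0.289 q [ 0.93  0.8  -0.6   1.75 -0.36  1.03  0.6 ]
D 0.0020116064094052766 A 0.30553712462807414 n 1 target tcp [ 0.5404 -0.1828  0.1392]
[0.0006, -0.0013, 0.0051, -0.0008, -0.0009, -0.0016]
```

```bash
python3 -m creep '[[[0,0,0,0,0,0,0.055],[0,0,0,0,0,0,0.055],[0,0,0,0,0,0,0.055],[0,0,0,0,0,0,0.055],[0,0,0,0,0,0,0.055],[0,0,0,0,0,0,0.055]]]'; python3 -c "
from plan import *
show();
from h import *
d=cam('top');save(d,'pics/t5.png',(230,150,330,220),7)"
```

```text
t: 6.67
eef_pos: [0.5427, -0.1813, 0.1379]
tool_rot: [-0.384, 0.923, -0.023, 0.013]
contact_force: [0.3, 0.0, -0.1]
gripper_width: 0.645
t 6.67 tcp [ 0.5427 -0.1813  0.1379] grasp [ 0.545  -0.1431  0.0998] toolx [ 0.9986 -0.0521  0.0062] z [ 0.0413  0.7076 -0.7054] F [ 0.3  0.  -0.1] w 0.645 q [ 0.93  0.8  -0.61  1.75 -0.36  1.03  0.6 ]
```

View pics/t5.png

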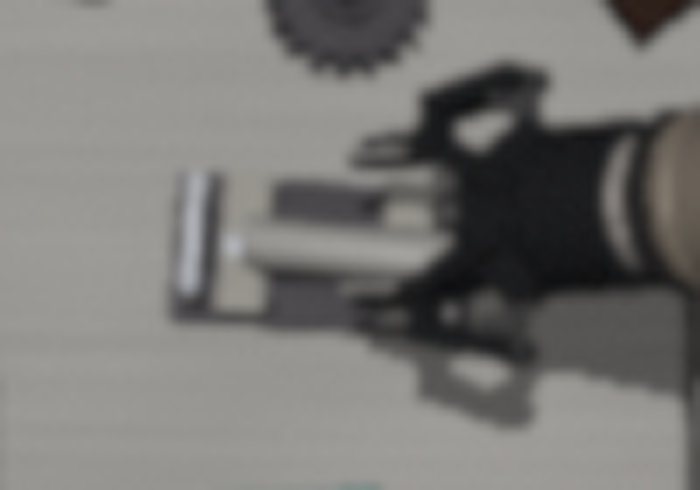

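The shaft now lies in the V, with its foot end at display (245,245), about 12 mm short of the stop. I'll retreat upward and go vertical.

```bash
python3 -c "
from plan import *
plan((.543,-.165,.24),Rtool(-3.1,0))"
```

```text
D 0.10330515174020302 A 45.132268203073544 n 7 target tcp [ 0.543 -0.165  0.24 ]
[-0.1125, -0.0007, 0.0006, 0.0, -0.012, -0.0086]
[-0.1125, -0.0007, 0.0006, -0.0, -0.0109, -0.0099]
[-0.1125, -0.0007, 0.0006, -0.0, -0.0097, -0.0111]
[-0.1125, -0.0007, 0.0006, -0.0, -0.0084, -0.0121]
[-0.1125, -0.0007, 0.0006, -0.0001, -0.007, -0.013]
[-0.1125, -0.0007, 0.0006, -0.0001, -0.0055, -0.0137]
[-0.1125, -0.0007, 0.0006, -0.0001, -0.004, -0.0142]
```

```bash
python3 -m creep '[[[0,0,0,0,-0.010,-0.014,0.055],[-0.112,0,0,0,-0.012,-0.010,0.055],[-0.112,0,0,0,-0.011,-0.010,0.055],[-0.112,0,0,0,-0.010,-0.011,0.065],[-0.112,0,0,0,-0.008,-0.012,0.065],[-0.112,0,0,0,-0.007,-0.013,0.07],[-0.112,0,0,0,-0.006,-0.014,0.07],[-0.112,0,0,0,-0.004,-0.014,0.07],[0,0,0,0,0,0,0.07]]]'; python3 -c "
from plan import *
show();
from h import *
d=cam('top');save(d,'pics/t6.png',(230,150,330,220),7)
d=cam('side');save(d,'pics/s6.png',(230,190,330,290),6)"
```

```text
t: 7.47
eef_pos: [0.5443, -0.1701, 0.265]
tool_rot: [0.014, 0.999, -0.031, 0.008]
contact_force: [0.0, 1.7, 0.6]
gripper_width: 0.819
t 7.47 tcp [ 0.5443 -0.1701  0.265 ] grasp [ 0.5451 -0.1717  0.211 ] toolx [ 0.998  -0.0611  0.0168] z [ 0.0151 -0.0285 -0.9995] F [0.  1.7 0.6] w 0.819 q [ 0.46  0.36 -0.34  1.85  0.18  0.94 -0.03]
```

View pics/t6.png

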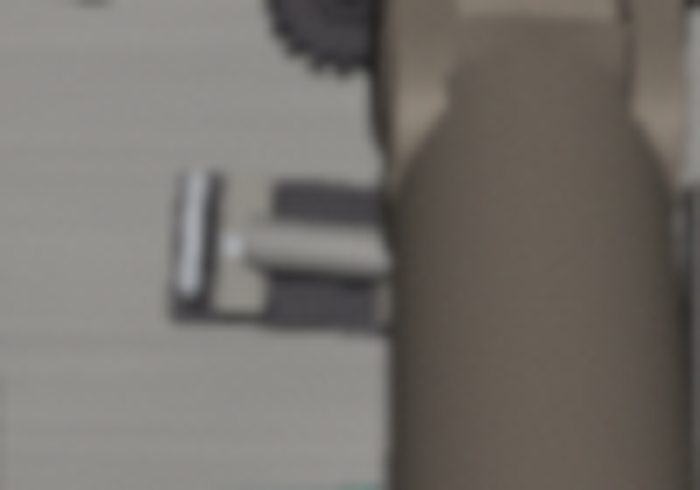

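View pics/s6.png

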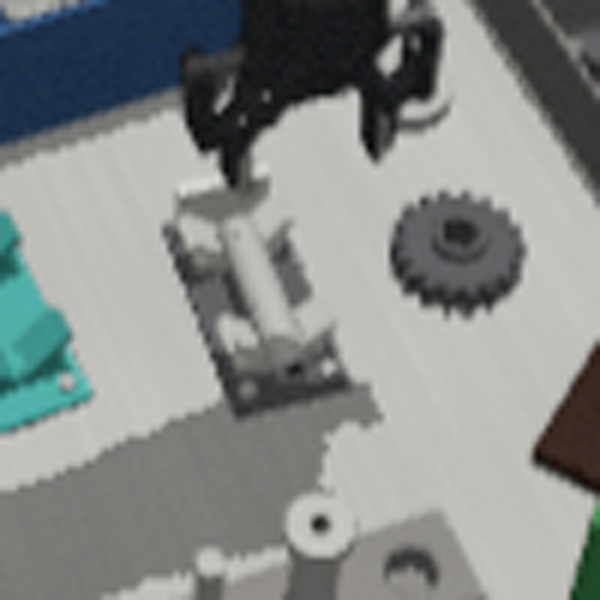

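```bash
python3 -c "
from plan import *
from h import *
d=cam('side')
def ray(d,u,v,z):
    r=d['R'].T@np.array([(u-d['cx'])/d['f'],(v-d['cy'])/d['f'],1]);o=-d['R'].T@d['t'];return o+r*(z-o[2])/r[2]
print('near',ray(d,278.2,250.9,.0324),'far top',ray(d,230+238/6-.5,190+224/6-.5,.043))
W=d['W'];m=(W[...,2]>.04)&(W[...,2]<.055)&(W[...,0]>.525)&(W[...,0]<.56)&(W[...,1]>-.2)&(W[...,1]<-.075)
P=W[m];k=np.polyfit(P[:,1]+.1235,P[:,0],1);print(len(P),k,P[:,1].min(),P[:,1].max(),np.sort(P[:,1])[[3,-4]])
t=cam('top');print('far(top cam)',ray(t,264.5,184.2,.035))
"

```

```text
near [ 0.5385642  -0.18839001  0.0324    ] far top [ 0.54537488 -0.08429617  0.043     ]
131 [0.06402124 0.54205991] -0.19324125887588053 -0.0872177535194556 [-0.19105983 -0.09081652]
far(top cam) [ 0.54432158 -0.08342964  0.035     ]
```

```bash
python3 -c "
from plan import *
plan((.542,-.133,.10),Rtool(-3.4,0),grasp=True)"
```

```text
D 0.11426013226592353 A 1.4665218193372336 n 4 target tcp [ 0.542 -0.133  0.154]
[0.0053, -0.0017, -0.0031, -0.0007, -0.0115, 0.0261]
[0.0053, -0.0017, -0.0031, -0.0006, -0.0113, 0.0262]
[0.0053, -0.0017, -0.0031, -0.0005, -0.0112, 0.0263]
[0.0053, -0.0017, -0.0031, -0.0004, -0.0111, 0.0263]
```

```bash
python3 -m creep '[[[0.005,-0.002,-0.003,-0.001,-0.012,0.026,0.07],[0.005,-0.002,-0.003,-0.001,-0.011,0.026,0.07],[0.005,-0.002,-0.003,0,-0.011,0.026,0.07],[0.005,-0.002,-0.003,0,-0.010,0.024,0.07],[0,0,0,0,0,0,0.07],[0,0,0,0,0,0,0.07]]]'; python3 -c "
from plan import *
show();plan((.542,-.133,.034),Rtool(-3.4,0),grasp=True,vmax=.018)"
```

```text
t: 8.17
eef_pos: [0.5368, -0.1463, 0.146]
tool_rot: [-0.005, 0.999, -0.043, -0.007]
contact_force: [0.7, 0.0, -0.0]
gripper_width: 0.821
t 8.17 tcp [ 0.5368 -0.1463  0.146 ] grasp [ 0.5361 -0.1458  0.092 ] toolx [ 0.9963 -0.0851 -0.0138] z [-0.013   0.0098 -0.9999] F [ 0.7  0.  -0. ] w 0.821 q [ 0.41  0.51 -0.32  1.94  0.22  0.74 -0.13]
D 0.059690764353011544 A 1.7554933541709152 n 4 target tcp [ 0.542 -0.133  0.088]
[-0.0022, 0.0034, -0.0065, 0.0012, -0.0033, 0.0145]
[-0.0022, 0.0034, -0.0065, 0.0012, -0.0033, 0.0145]
[-0.0022, 0.0034, -0.0065, 0.0012, -0.0034, 0.0145]
[-0.0022, 0.0034, -0.0065, 0.0011, -0.0034, 0.0145]
```

```bash
python3 -m creep '[[[-0.004,0.006,-0.012,0.004,-0.013,0.0,0.07],[-0.004,0.006,-0.012,0.001,0,0.0,0.07],[0,0,0,0,0,0,0.07]]]'; python3 -c "
from plan import *
show();plan((.542,-.133,.034),Rtool(-3.4,0),grasp=True,vmax=.018)"
```

```text
t: 8.42
eef_pos: [0.543, -0.1374, 0.1465]
tool_rot: [-0.0, 0.999, -0.033, -0.001]
contact_force: [-0.0, -0.6, 0.8]
gripper_width: 0.819
t 8.42 tcp [ 0.543  -0.1374  0.1465] grasp [ 0.5429 -0.1373  0.0925] toolx [ 0.9978 -0.0666 -0.0018] z [-0.0017  0.0007 -1.    ] F [-0.  -0.6  0.8] w 0.819 q [ 0.39  0.51 -0.32  1.94  0.23  0.73 -0.14]
D 0.05866610515012892 A 0.430615118159027 n 4 target tcp [ 0.542 -0.133  0.088]
[-0.0001, 0.0004, -0.0018, -0.0003, -0.0011, 0.0146]
[-0.0001, 0.0004, -0.0018, -0.0003, -0.0011, 0.0146]
[-0.0001, 0.0004, -0.0018, -0.0003, -0.0011, 0.0146]
[-0.0001, 0.0004, -0.0018, -0.0003, -0.0011, 0.0146]
```

```bash
python3 -m creep '[[[0,0,-0.002,0,-0.003,0.014,0.07],[0,0,-0.002,0,-0.002,0.014,0.07],[0,0,0,0,-0.001,0.004,0.07],[0,0,0,0,0,0,0.07]]]'; python3 -c "
from plan import *
show();plan((.542,-.133,.034),Rtool(-3.4,0),grasp=True,vmax=.012)"
```

```text
t: 8.75
eef_pos: [0.5473, -0.1329, 0.1193]
tool_rot: [0.001, 0.999, -0.032, 0.005]
contact_force: [0.1, 0.4, 0.6]
gripper_width: 0.821
t 8.75 tcp [ 0.5473 -0.1329  0.1193] grasp [ 0.5478 -0.133   0.0653] toolx [ 0.9979 -0.0634  0.0094] z [ 0.0093 -0.0022 -1.    ] F [0.1 0.4 0.6] w 0.821 q [ 0.37  0.55 -0.31  1.95  0.26  0.66 -0.17]
D 0.031751458462166475 A 0.5968208761831943 n 3 target tcp [ 0.542 -0.133  0.088]
[0.0006, -0.0031, -0.0014, -0.0019, 0.0001, 0.0104]
[0.0006, -0.0031, -0.0014, -0.0018, 0.0001, 0.0104]
[0.0006, -0.0031, -0.0014, -0.0018, 0.0001, 0.0104]
```

```bash
python3 -m creep '[[[0,-0.004,-0.001,-0.006,0,0.010,0.07],[0,-0.003,0,-0.001,0,0.010,0.07],[0,0,0,-0.001,0,0.007,0.07],[0,0,0,0,0,0.002,0.07]]]'; python3 -c "
from plan import *
show();plan((.542,-.133,.034),Rtool(-3.4,0),grasp=True,vmax=.012)"
```

```text
t: 9.08
eef_pos: [0.5405, -0.1335, 0.091]
tool_rot: [0.002, 0.999, -0.032, 0.003]
contact_force: [0.1, 0.1, -0.3]
gripper_width: 0.824
t 9.08 tcp [ 0.5405 -0.1335  0.091 ] grasp [ 0.5408 -0.1336  0.037 ] toolx [ 0.998  -0.0631  0.0069] z [ 0.0067 -0.0034 -1.    ] F [ 0.1  0.1 -0.3] w 0.824 q [ 0.35  0.59 -0.29  1.98  0.29  0.61 -0.19]
D 0.0033842416314486634 A 0.4830122347010381 n 1 target tcp [ 0.542 -0.133  0.088]
[0.003, -0.0069, -0.0039, 0.0015, -0.0006, 0.003]
```

```bash
python3 -m creep '[[[0.003,-0.006,-0.002,0.001,0,0.002,0.07],[0,0,0,0,0,0,0.045],[0,0,0,0,0,0,0.035],[0,0,0,0,0,0,0.015],[0,0,0,0,0,0,0.015],[0,0,0,0,0,0,0.015],[0,0,0,0,0,0,0.015],[0,0,0,0,0,0,0.015]]]' 60; python3 -c "
from plan import *
show()
from h import *
d=cam('side');save(d,'pics/s7.png',(230,190,330,290),6)"
```

```text
t: 9.75
eef_pos: [0.5423, -0.1338, 0.0885]
tool_rot: [-0.0, 1.0, -0.031, 0.001]
contact_force: [-0.2, 0.3, -1.9]
gripper_width: 0.283
t 9.75 tcp [ 0.5423 -0.1338  0.0885] grasp [ 0.5424 -0.1337  0.0345] toolx [ 0.9981 -0.0611  0.0013] z [ 0.0014  0.0004 -1.    ] F [-0.2  0.3 -1.9] w 0.283 q [ 0.36  0.6  -0.29  1.97  0.28  0.61 -0.18]
```

View pics/s7.png

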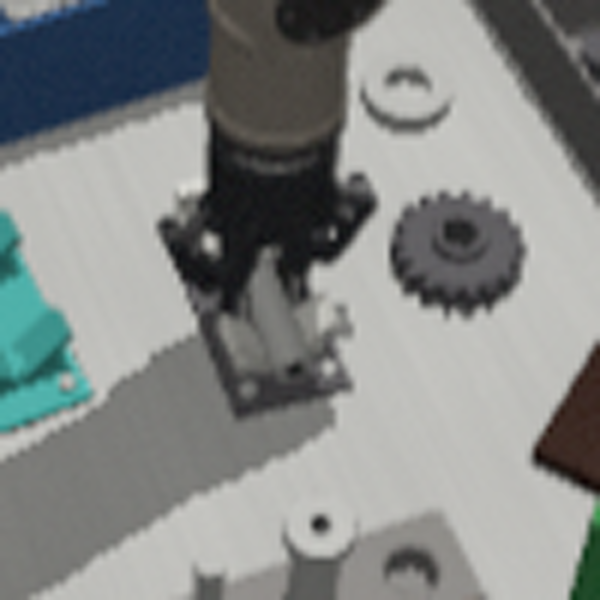

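Gripped across the middle. Next I lift.

```bash
python3 -m creep '[[[0,0,0,0,0,-0.01,0.015],[0,0,0,0,0,-0.015,0.015],[0,0,0,0,0,-0.025,0.015],[0,0,0,0,0,-0.035,0.015],[0,0,0,0,0,-0.035,0.015],[0,0,0,0,0,-0.035,0.015],[0,0,0,0,0,-0.01,0.015],[0,0,0,0,0,0,0.015]]]' 80; python3 -c "
from plan import *
show();plan((.510,.1455,.20),Rtool(3.5,0),grasp=True)
from h import *
d=cam('side');save(d,'pics/s8.png',(200,140,330,270),4)"
```

```text
t: 10.47
eef_pos: [0.5381, -0.1328, 0.2614]
tool_rot: [-0.001, 1.0, -0.03, -0.005]
contact_force: [-0.1, 0.1, -3.6]
gripper_width: 0.281
t 10.47 tcp [ 0.5381 -0.1328  0.2614] grasp [ 0.5376 -0.1327  0.2074] toolx [ 0.9982 -0.0597 -0.0096] z [-0.0095  0.0025 -1.    ] F [-0.1  0.1 -3.6] w 0.281 q [ 0.43  0.36 -0.37  1.86  0.15  0.96 -0.07]
D 0.27982255827983804 A 6.944866683536834 n 8 target tcp [0.51   0.1455 0.254 ]
[-0.0003, 0.0012, -0.0151, -0.0056, -0.0345, 0.001]
[-0.0003, 0.0012, -0.0151, -0.0051, -0.0346, 0.001]
[-0.0003, 0.0012, -0.0151, -0.0045, -0.0347, 0.001]
[-0.0003, 0.0012, -0.0151, -0.004, -0.0347, 0.001]
[-0.0003, 0.0012, -0.0151, -0.0035, -0.0348, 0.001]
[-0.0003, 0.0012, -0.0151, -0.003, -0.0348, 0.001]
[-0.0003, 0.0012, -0.0151, -0.0024, -0.0349, 0.0009]
[-0.0003, 0.0012, -0.0151, -0.0019, -0.0349, 0.0009]
```

View pics/s8.png

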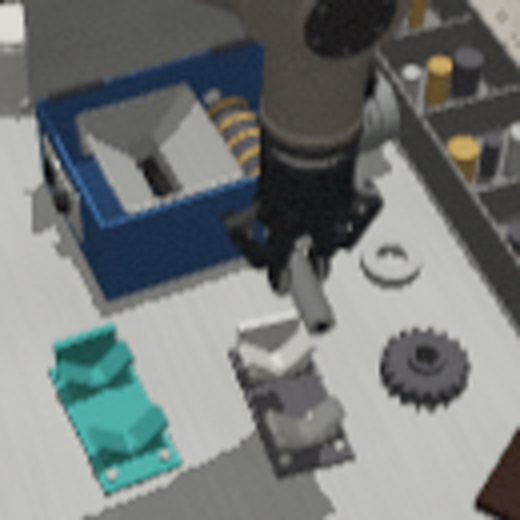

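```bash
python3 -m creep '[[[0,0.001,-0.015,-0.006,-0.034,0,0.015],[0,0.001,-0.015,-0.005,-0.035,0,0.015],[0,0.001,-0.015,-0.005,-0.035,0,0.015],[0,0.001,-0.015,-0.004,-0.035,0,0.015],[0,0.001,-0.015,-0.004,-0.035,0,0.015],[0,0.001,-0.015,-0.003,-0.035,0,0.015],[0,0.001,-0.015,-0.002,-0.03,0,0.015],[0,0.001,-0.015,-0.002,-0.02,0,0.015],[0,0,0,0,0,0,0.015]]]' 80; python3 -c "
from plan import *
show();plan((.510,.149,.16),Rtool(3.5,0),grasp=True)
from h import *
d=cam('side');save(d,'pics/s9.png',(180,80,330,230),4)
d=cam('top');save(d,'pics/t9.png',(130,90,280,240),4)"
```

```text
t: 11.27
eef_pos: [0.4998, 0.1323, 0.2439]
tool_rot: [0.0, 0.999, 0.029, -0.014]
contact_force: [-0.3, -0.0, -2.9]
gripper_width: 0.279
t 11.27 tcp [0.4998 0.1323 0.2439] grasp [0.4983 0.1322 0.1899] toolx [ 0.9979  0.0584 -0.0277] z [-0.0277 -0.0009 -0.9996] F [-0.3 -0.  -2.9] w 0.279 q [ 0.05  0.35 -0.51  1.95  0.19  0.92 -0.5 ]
D 0.03574162344592664 A 1.5940114177615472 n 1 target tcp [0.51  0.149 0.214]
[-0.0007, 0.0277, -0.0026, 0.012, -0.0161, 0.0296]
```

View pics/s9.png

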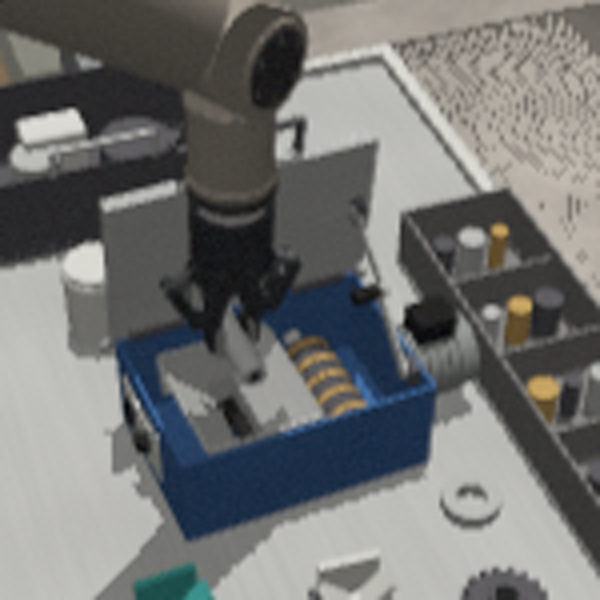

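View pics/t9.png

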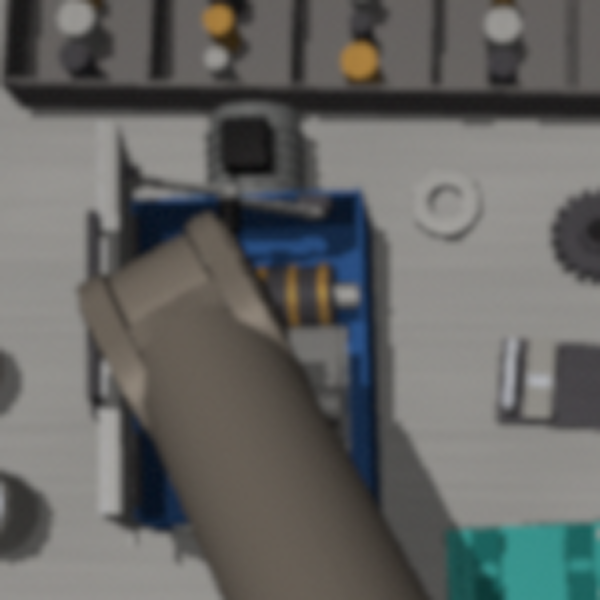

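```bash
python3 -c "
from h import *
np.set_printoptions(precision=3,suppress=True)
for n in('side','top'):
    W=cam(n)['W'].reshape(-1,3)
    W=W[(W[:,0]>.3)&(W[:,0]<.7)&(W[:,1]>.05)&(W[:,1]<.32)&(W[:,2]>.25)]
    for y in np.arange(.06,.32,.02):
        m=(abs(W[:,1]-y)<.01); 
        if m.sum(): print(n,y.round(2),'zmin/max',W[m,2].min(),W[m,2].max(),'x',W[m,0].min(),W[m,0].max(), np.percentile(W[m,2],[5,50]))
"

```

```text
side 0.06 zmin/max 0.4794252667662467 0.6633341909932134 x 0.3914131521996039 0.5070397936610055 [0.498 0.542]
side 0.08 zmin/max 0.3056874026709496 0.62769209840194 x 0.43184561965676777 0.5406112026526728 [0.366 0.514]
side 0.1 zmin/max 0.253046820408043 0.605416650379876 x 0.44538852460647366 0.5610467681585285 [0.307 0.4  ]
side 0.12 zmin/max 0.25022400408840056 0.5634342517799537 x 0.4360701543495131 0.5679217618197998 [0.255 0.283]
side 0.14 zmin/max 0.2512271568101198 0.4604525818665647 x 0.4374844837638377 0.5637524952093144 [0.267 0.383]
side 0.16 zmin/max 0.533245025604962 0.5446100864331321 x 0.501509712129968 0.518506983332856 [0.534 0.539]
side 0.18 zmin/max 0.5280440127624321 0.5280440127624321 x 0.5223132764746737 0.5223132764746737 [0.528 0.528]
side 0.2 zmin/max 0.2859384065126723 0.3096010587059633 x 0.4050406785314495 0.4482255021064332 [0.288 0.307]
side 0.22 zmin/max 0.2500510621572399 0.35251171364226713 x 0.4039474853459264 0.6825759327764478 [0.254 0.294]
side 0.24 zmin/max 0.2501534977784984 0.348089690086531 x 0.4445423222098926 0.6834902041105213 [0.252 0.2
[... 402 characters left out ...]
0023 0.5654393574174786 [0.528 0.567]
top 0.14 zmin/max 0.5144555482753206 0.569721376173376 x 0.434739725471783 0.5489053387650163 [0.526 0.557]
top 0.16 zmin/max 0.5080405668552191 0.5659717797399644 x 0.4693298775104553 0.5363613593484107 [0.522 0.541]
top 0.18 zmin/max 0.5139561840909553 0.5408279092615936 x 0.49346944363405043 0.5303285802527177 [0.518 0.53 ]
top 0.2 zmin/max 0.28053669871803427 0.30908639075816186 x 0.4068434197002298 0.4521684882606015 [0.299 0.303]
top 0.22 zmin/max 0.25777657751375277 0.35245918951946414 x 0.4059682160185771 0.6837336059778641 [0.302 0.307]
top 0.24 zmin/max 0.2513413993904924 0.3102529413974751 x 0.47351933955437725 0.6840405296187646 [0.285 0.306]
```

```bash
python3 -m creep '[[[0,0.014,-0.001,0.006,-0.008,0.012,0.015],[0,0.014,-0.001,0.006,-0.006,0.012,0.015],[0,0,0,0,0,0,0.015]]]' 80; python3 -c "
from plan import *
show();plan((.510,.145,.105),Rtool(3.5,0),grasp=True,vmax=.02)"
```

```text
t: 11.72
eef_pos: [0.5142, 0.1341, 0.2185]
tool_rot: [0.003, 1.0, 0.021, 0.001]
contact_force: [-0.6, 0.0, -3.1]
gripper_width: 0.283
t 11.72 tcp [0.5142 0.1341 0.2185] grasp [0.5143 0.1338 0.1645] toolx [0.9992 0.041  0.002 ] z [ 0.0022 -0.006  -1.    ] F [-0.6  0.  -3.1] w 0.283 q [ 0.02  0.39 -0.48  1.95  0.24  0.86 -0.55]
D 0.060588647321477763 A 1.207282441863052 n 4 target tcp [0.51  0.145 0.159]
[0.0015, -0.0005, -0.005, -0.001, -0.0028, 0.0148]
[0.0015, -0.0005, -0.005, -0.0009, -0.0028, 0.0149]
[0.0015, -0.0005, -0.005, -0.0009, -0.0028, 0.0149]
[0.0015, -0.0005, -0.005, -0.0009, -0.0028, 0.0149]
```

```bash
python3 -m creep '[[[0.002,0,-0.006,-0.003,-0.006,0.013,0.015],[0.002,0,-0.006,-0.002,-0.006,0.013,0.015],[0.002,0,-0.006,0,-0.001,0.004,0.015],[0,0,0,0,0,0,0.015]]]' 80; python3 -c "
from plan import *
show();plan((.510,.145,.105),Rtool(3.5,0),grasp=True,vmax=.02)
from h import *
d=cam('side');save(d,'pics/s10.png',(180,80,330,230),4)
W=d['W'].reshape(-1,3);t=cam('top')['W'].reshape(-1,3)
for W in(W,t):
    m=(W[:,0]>.42)&(W[:,0]<.6)&(W[:,1]>.15)&(W[:,1]<.214)&(W[:,2]>.36);print(W[m,1].max(),W[m,2].min())"
```

```text
t: 12.05
eef_pos: [0.5098, 0.1398, 0.1874]
tool_rot: [0.002, 1.0, 0.025, -0.0]
contact_force: [-0.1, -0.9, -2.1]
gripper_width: 0.274
t 12.05 tcp [0.5098 0.1398 0.1874] grasp [0.5098 0.1396 0.1334] toolx [ 0.9988  0.0493 -0.0006] z [-0.0005 -0.0037 -1.    ] F [-0.1 -0.9 -2.1] w 0.274 q [-0.    0.43 -0.47  1.98  0.27  0.79 -0.58]
D 0.028915449672951267 A 0.70920387429484 n 2 target tcp [0.51  0.145 0.159]
[0.0019, 0.0003, -0.0059, 0.0002, -0.0026, 0.0142]
[0.0019, 0.0003, -0.0059, 0.0002, -0.0026, 0.0142]
0.15230236801550098 0.4011467996452546
0.19723810276566675 0.4499811929924539
```

View pics/s10.png

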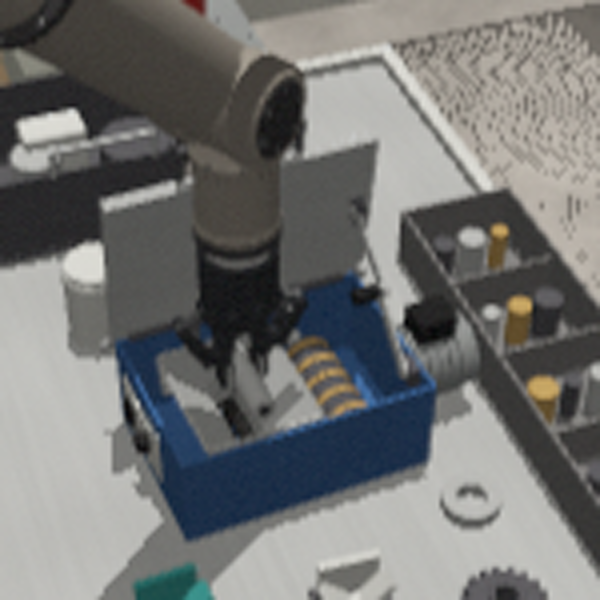

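```bash
python3 -m creep '[[[0.002,0,-0.006,0,-0.004,0.012,0.015],[0.002,0,-0.006,0,-0.003,0.011,0.015],[0,0,0,0,0,0.004,0.015],[0,0,0,0,0,0,0.015]]]' 80; python3 -c "
from plan import *
show();plan((.510,.145,.105),Rtool(3.5,0),grasp=True,vmax=.02)
from h import *
d=cam('side');save(d,'pics/s11.png',(195,130,295,230),6)
W=cam('top')['W'].reshape(-1,3)
m=(W[:,0]>.42)&(W[:,0]<.6)&(W[:,1]>.15)&(W[:,1]<.214)&(W[:,2]>.36);print(W[m,1].max(),W[m,2].min())"
```

```text
t: 12.48
eef_pos: [0.5118, 0.1463, 0.1609]
tool_rot: [-0.001, 1.0, 0.03, 0.002]
contact_force: [0.5, -0.8, -1.8]
gripper_width: 0.278
t 12.48 tcp [0.5118 0.1463 0.1609] grasp [0.5121 0.1464 0.1069] toolx [0.9982 0.059  0.005 ] z [ 0.0049  0.0013 -1.    ] F [ 0.5 -0.8 -1.8] w 0.278 q [-0.03  0.47 -0.46  1.99  0.31  0.74 -0.61]
D 0.002960118904156208 A 0.31332949795173587 n 1 target tcp [0.51  0.145 0.159]
[-0.001, -0.005, -0.002, -0.0019, 0.0012, 0.0019]
0.20052065968048355 0.4117932474864096
```

View pics/s11.png

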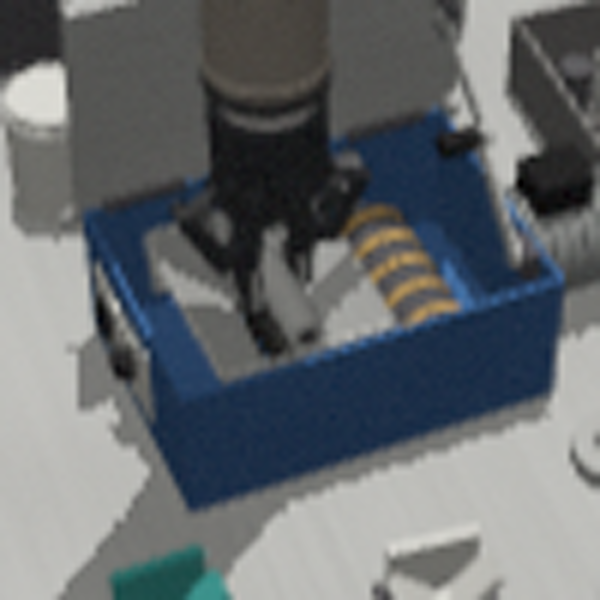

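```bash
python3 -m creep '[[[-0.001,-0.005,-0.002,-0.002,0.001,0.002,0.015],[0,0,0,0,0,0,0.015],[0,0,0,0,0,0,0.04],[0,0,0,0,0,0,0.04],[0,0,0,0,0,0,0.04],[0,0,0,0,0,0,0.04],[0,0,0,0,0,-0.01,0.04],[0,0,0,0,0,-0.02,0.04],[0,0,0,0,0,-0.03,0.04],[0,0,0,0,0,-0.03,0.04],[0,0,0,0,0,-0.02,0.04],[0,0,0,0,0,0,0.04]]]'; python3 -c "
from plan import *
show()
from h import *
d=cam('side');save(d,'pics/s12.png',(195,130,295,230),6)"
```

```text
t: 13.58
eef_pos: [0.5104, 0.1465, 0.2793]
tool_rot: [-0.001, 1.0, 0.031, 0.002]
contact_force: [0.4, 0.4, 0.4]
gripper_width: 0.468
t 13.58 tcp [0.5104 0.1465 0.2793] grasp [0.5106 0.1466 0.2253] toolx [0.998  0.0629 0.0031] z [ 0.003   0.0019 -1.    ] F [0.4 0.4 0.4] w 0.468 q [ 0.04  0.31 -0.52  1.9   0.19  0.97 -0.5 ]
```

View pics/s12.png

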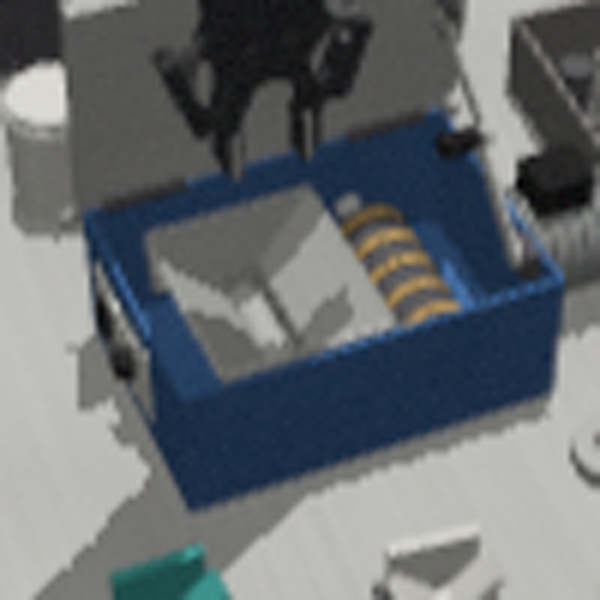

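```bash
python3 -c "
from h import *
import pickle
np.set_printoptions(precision=3,suppress=True)
d=cam('side')
W=d['W'].reshape(-1,3)
m=(W[:,0]>.47)&(W[:,0]<.55)&(W[:,1]>.09)&(W[:,1]<.2)&(W[:,2]<.07)
P=W[m];print(len(P),P.mean(0),np.percentile(P[:,2],[5,50,95]));Q=P[(P[:,2]>.043)&(P[:,2]<.058)];print(len(Q),Q.mean(0),Q[:,1].min(),Q[:,1].max())
for n in('side0','top0'):
    d=pickle.load(open(n+'.pkl','rb'));W=d['W'];c=d['color'].max(2)
    m=(W[...,0]>.615)&(W[...,0]<.69)&(W[...,1]>.12)&(W[...,1]<.2)&(W[...,2]>.145)&(W[...,2]<.2)
    P=W[m&(c<60)];print(n,len(P),P.mean(0),P.min(0),P.max(0))
    P=W[m&(c>=60)];print(n,len(P),P.mean(0),P.min(0),P.max(0))
    for p in sorted(W[m&(c<60)].tolist()): print(np.array(p)) if n=='top0' else 0
"

```

```text
164 [0.512 0.16  0.056] [0.044 0.056 0.069]
83 [0.51  0.16  0.051] 0.12550689275896412 0.19877792841967967
side0 28 [0.647 0.164 0.169] [0.636 0.158 0.159] [0.661 0.175 0.178]
side0 45 [0.667 0.171 0.171] [0.654 0.139 0.146] [0.675 0.2   0.197]
top0 48 [0.65  0.164 0.171] [0.638 0.156 0.162] [0.662 0.173 0.179]
top0 64 [0.669 0.169 0.172] [0.663 0.132 0.146] [0.675 0.2   0.195]
[0.638 0.165 0.172]
[0.638 0.168 0.171]
[0.638 0.171 0.17 ]
[0.639 0.162 0.169]
[0.639 0.156 0.168]
[0.64  0.159 0.166]
[0.641 0.168 0.173]
[0.641 0.165 0.172]
[0.641 0.162 0.171]
[0.641 0.159 0.171]
[0.642 0.171 0.17 ]
[0.642 0.156 0.169]
[0.644 0.164 0.175]
[0.644 0.162 0.173]
[0.645 0.168 0.17 ]
[0.645 0.172 0.168]
[0.645 0.159 0.169]
[0.647 0.157 0.162]
[0.647 0.168 0.173]
[0.647 0.165 0.173]
[0.648 0.162 0.171]
[0.648 0.172 0.169]
[0.648 0.159 0.169]
[0.649 0.158 0.178]
[0.65  0.161 0.178]
[0.65  0.167 0.177]
[0.65  0.157 0.165]
[0.651 0.165 0.173]
[0.651 0.172 0.17 ]
[0.652 0.161 0.179]
[0.653 0.157 0.166]
[0.654 0.165 0.173]
[0.654 0.172 0.171]
[0.655 0.159 0.17 ]
[0.655 0.169 0.169]
[0.656 0.157 0.167]
[0.657 0.165 0.174]
[0.657 0.162 0.174]
[0.658 0.169 0.17 ]
[0.658 0.173 0.168]
[0.659 0.16  0.168]
[0.659 0.157 0.167]
[0.66  0.162 0.175]
[0.66  0.165 0.173]
[0.661 0.172 0.172]
[0.661 0.16  0.17 ]
[0.661 0.169 0.169]
[0.662 0.157 0.168]
```

```bash
python3 -c "
from plan import *
plan((.648,.088,.2414),Rtool(3.5,45))"
```

```text
D 0.15420904111898784 A 44.97142496827327 n 7 target tcp [0.648  0.088  0.2414]
[0.1121, 0.0002, 0.0002, 0.0193, 0.0095, 0.0049]
[0.1121, 0.0002, 0.0002, 0.0193, 0.01, 0.0038]
[0.1121, 0.0002, 0.0002, 0.0193, 0.0103, 0.0027]
[0.1121, 0.0002, 0.0002, 0.0193, 0.0106, 0.0015]
[0.1121, 0.0002, 0.0002, 0.0193, 0.0107, 0.0003]
[0.1121, 0.0002, 0.0002, 0.0193, 0.0106, -0.0009]
[0.1121, 0.0002, 0.0002, 0.0193, 0.0105, -0.002]
```

```bash
python3 -m creep '[[[0,0,0,0.005,0.030,0,0],[0,0,0,0.018,0.028,0,0],[0.112,0,0,0.019,0.004,0.002,0],[0.112,0,0,0.019,0.004,0,0],[0.112,0,0,0.019,0.003,0,0],[0.112,0,0,0.019,0.002,0,0],[0.112,0,0,0.019,0.002,0,0],[0.112,0,0,0.019,0.002,0,0],[0.112,0,0,0.01,0.002,-0.001,0],[0,0,0,0,0,0,0]]]' 40; python3 -c "
from plan import *
show();plan((.648,.088,.2414),Rtool(3.5,45))
from h import *
d=cam('side');save(d,'pics/s13.png',(190,80,330,220),4.2)
d=cam('top');save(d,'pics/t13.png',(130,90,280,240),4)"
```

```text
t: 14.52
eef_pos: [0.6617, 0.0771, 0.2574]
tool_rot: [-0.399, 0.916, 0.029, -0.019]
contact_force: [-0.6, -1.9, -1.0]
gripper_width: 0.005
t 14.52 tcp [0.6617 0.0771 0.2574] grasp [0.6586 0.1165 0.2206] toolx [ 0.9977  0.0673 -0.0119] z [-0.0574  0.73   -0.681 ] F [-0.6 -1.9 -1. ] w 0.005 q [ 0.56  0.74 -0.74  1.59 -0.41  1.03  0.24]
D 0.02371466039802129 A 2.211431110093791 n 1 target tcp [0.648  0.088  0.2414]
[-0.0362, 0.0128, -0.0042, -0.0128, 0.0038, 0.0196]
```

View pics/s13.png

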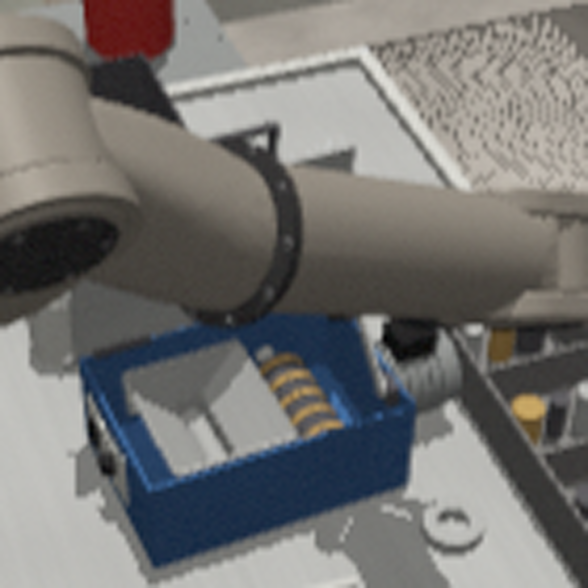

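View pics/t13.png

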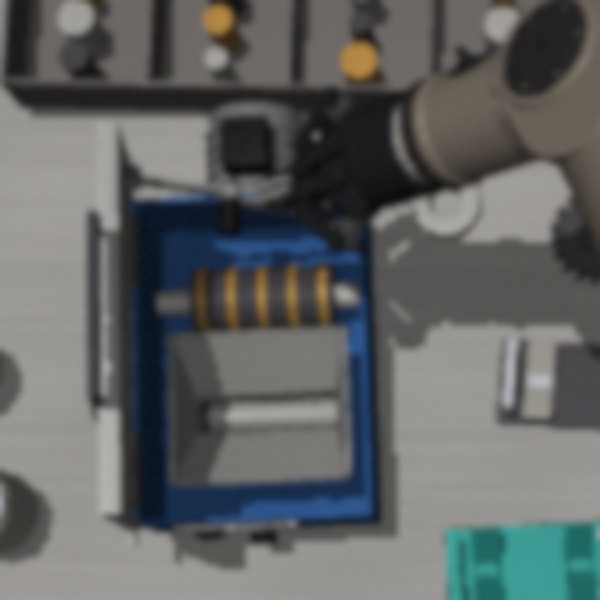

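The top view at (275,410) shows the shaft lying flat in the feed slot. Next I align with the knuckle.

```bash
python3 -m creep '[[[-0.036,0.013,-0.004,-0.014,0.004,0.012,0],[0,0,0,0,0,0.004,0],[0,0,0,0,0,0,0]]]' 40; python3 -c "
from plan import *
show();plan((.648,.088,.2414),Rtool(3.5,45))
from h import *
d=cam('top');save(d,'pics/t14.png',(160,100,240,180),7)"
```

```text
t: 14.87
eef_pos: [0.6421, 0.0937, 0.2476]
tool_rot: [-0.377, 0.926, 0.035, -0.013]
contact_force: [0.4, 0.4, 0.3]
gripper_width: -0.002
t 14.87 tcp [0.6421 0.0937 0.2476] grasp [0.6394 0.1314 0.209 ] toolx [0.9973 0.074  0.003 ] z [-0.0496  0.6967 -0.7156] F [0.4 0.4 0.3] w -0.002 q [ 0.54  0.7  -0.74  1.66 -0.4   0.96  0.24]
D 0.01033040204915061 A 1.0315304435660555 n 1 target tcp [0.648  0.088  0.2414]
[0.0121, 0.007, 0.0114, 0.0055, 0.0088, 0.0001]
```

View pics/t14.png

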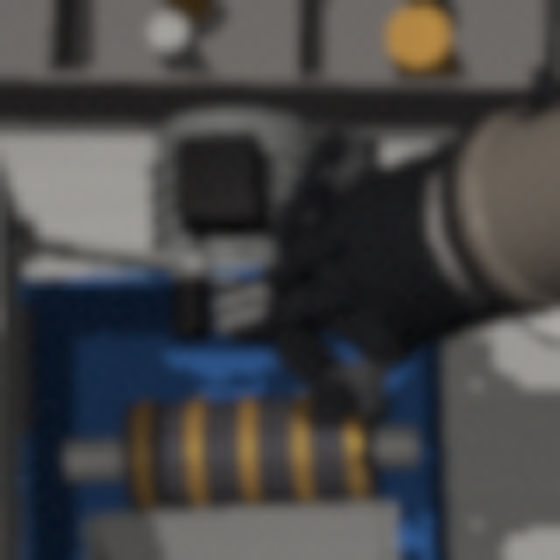

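```bash
python3 -m creep '[[[0.006,0,0.008,0.004,0.008,0.005,0],[0.0,0,0,0,0,0.005,0],[0,0,0,0,0,0,0]]]' 40; python3 -c "
from plan import *
show();o,p,R=cur();m=R.as_matrix();tip=p+.073*m[:,2];C=np.array([.648,.1645,.165]);print('tip',tip,'C-tip in tool',m.T@(C-tip))"
```

```text
t: 15.17
eef_pos: [0.6465, 0.0984, 0.2372]
tool_rot: [-0.379, 0.925, 0.034, -0.013]
contact_force: [-0.1, 0.5, 0.2]
gripper_width: -0.002
t 15.17 tcp [0.6465 0.0984 0.2372] grasp [0.6437 0.1362 0.1987] toolx [0.9973 0.073  0.0009] z [-0.0506  0.6998 -0.7126] F [-0.1  0.5  0.2] w -0.002 q [ 0.52  0.72 -0.73  1.65 -0.4   0.95  0.24]
tip [0.6428 0.1495 0.1851] C-tip in tool [0.0063 0.0037 0.0246]
```

```bash
python3 -m creep '[[[0,0,0,0.001,0.003,0.009,0],[0,0,0,0,0.001,0.008,0],[0,0,0,0,0,0.006,0],[0,0,0,0,0,0.005,0]]]' 40; python3 -c "
from plan import *
show();o,p,R=cur();m=R.as_matrix();tip=p+.073*m[:,2];C=np.array([.648,.1645,.165]);print('tip',tip,'C-tip in tool',m.T@(C-tip))"
```

```text
t: 15.5
eef_pos: [0.6481, 0.1156, 0.2136]
tool_rot: [-0.379, 0.925, 0.033, -0.012]
contact_force: [-0.9, -3.3, 3.3]
gripper_width: -0.003
t 15.50 tcp [0.6481 0.1156 0.2136] grasp [0.6456 0.1534 0.1751] toolx [0.9975 0.0707 0.0031] z [-0.0474  0.6999 -0.7127] F [-0.9 -3.3  3.3] w -0.003 q [ 0.5   0.75 -0.73  1.67 -0.39  0.89  0.24]
tip [0.6446 0.1667 0.1615] C-tip in tool [ 0.0032 -0.0007 -0.0042]
```

```bash
python3 -m creep '[[[0,0,0,0,0,0.006,0],[0,0,0,0,0,0.006,0],[0,0,0,0,0,0.005,0]]]' 40; python3 -c "
from plan import *
show();o,p,R=cur();m=R.as_matrix();tip=p+.073*m[:,2];C=np.array([.648,.1645,.165]);print('tip',tip,'C-tip in tool',m.T@(C-tip))
from h import *
d=cam('top');save(d,'pics/t15.png',(160,100,240,180),7)"
```

```text
t: 15.75
eef_pos: [0.6474, 0.1261, 0.1992]
tool_rot: [-0.377, 0.925, 0.032, -0.012]
contact_force: [-1.6, -5.3, 3.1]
gripper_width: 0.001
t 15.75 tcp [0.6474 0.1261 0.1992] grasp [0.6449 0.1637 0.1606] toolx [0.9976 0.0691 0.0022] z [-0.0468  0.6978 -0.7148] F [-1.6 -5.3  3.1] w 0.001 q [ 0.48  0.77 -0.73  1.68 -0.39  0.86  0.24]
tip [0.644 0.177 0.147] C-tip in tool [ 0.0032 -0.0035 -0.0218]
```

View pics/t15.png

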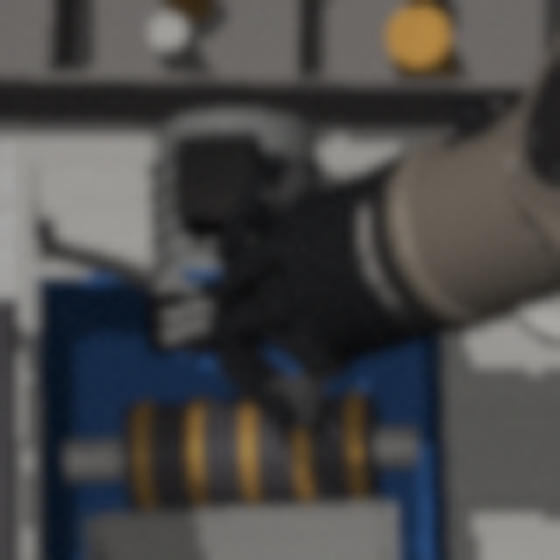

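```bash
python3 -m creep '[[[0,0,0,0,0,0.005,0],[0,0,0,0,0,0.003,0],[0,0,0,0,0,0,0]]]' 40; python3 -c "
from plan import *
show()
from h import *
d=cam('top');save(d,'pics/t16.png',(110,90,260,240),4)
W=d['W'].reshape(-1,3);P=W[(W[:,0]>.45)&(W[:,0]<.64)&(W[:,1]>.1)&(W[:,1]<.28)&(W[:,2]>.31)&(W[:,2]<.37)];print(len(P),P.mean(0))
for x0,x1 in((.47,.5),(.5,.55),(.55,.6)):
  Q=P[(P[:,0]>x0)&(P[:,0]<x1)];print(Q.mean(0))
d=cam('side');save(d,'pics/s16.png',(190,80,330,220),4.2)"
```

```text
t: 16.05
eef_pos: [0.6471, 0.1303, 0.1909]
tool_rot: [-0.376, 0.926, 0.031, -0.012]
contact_force: [0.1, -0.5, 2.5]
gripper_width: 0.001
t 16.05 tcp [0.6471 0.1303 0.1909] grasp [0.6446 0.1679 0.1522] toolx [0.9978 0.067  0.001 ] z [-0.046   0.696  -0.7166] F [ 0.1 -0.5  2.5] w 0.001 q [ 0.47  0.78 -0.73  1.68 -0.39  0.84  0.24]
175 [0.5449 0.1823 0.3376]
[0.4893 0.1803 0.334 ]
[0.5233 0.1799 0.339 ]
[0.5769 0.1839 0.339 ]
```

View pics/t16.png

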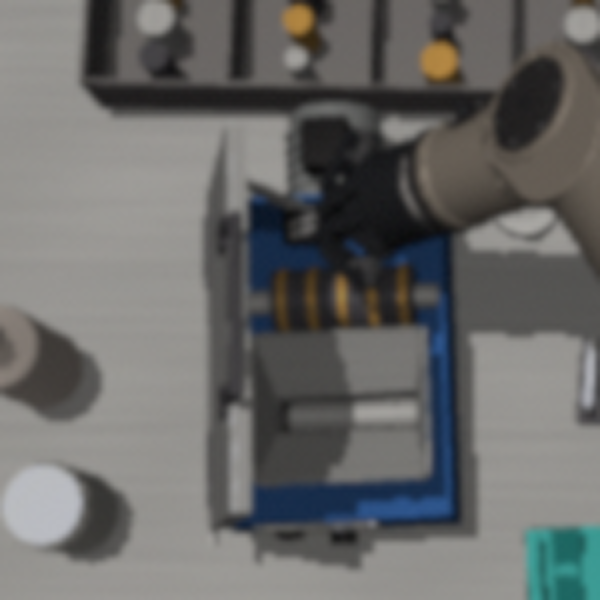

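The stay is broken, and the lid came forward to about 73° (handle near y 0.18) and holds there. I retract along the tool axis, then rise.

```bash
python3 -m creep '[[[0,0,0,0,0.004,-0.015,0],[0,0,0,0,0,-0.03,0],[0,0,0,0,0,-0.035,0],[0,0,0,0,0,-0.035,0],[-0.11,0,0,0,-0.02,-0.02,0],[-0.11,0,0,0,-0.018,-0.025,0],[-0.11,0,0,0,-0.015,-0.025,0],[-0.11,0,0,0,-0.01,-0.03,0],[-0.11,0,0,0,-0.005,-0.03,0],[-0.11,0,0,0,0,-0.03,0],[-0.11,0,0,0,0,-0.03,0],[0,0,0,0,0,0,0]]]' 40; python3 -c "
from plan import *
show()
from h import *
d=cam('top');W=d['W'].reshape(-1,3);P=W[(W[:,0]>.45)&(W[:,0]<.64)&(W[:,1]>.1)&(W[:,1]<.28)&(W[:,2]>.325)&(W[:,2]<.35)];print(len(P),P.mean(0),P.min(0),P.max(0))
save(d,'pics/t17.png',(110,90,260,240),4)
plan((.541,.181,.45),Rtool(93.5))
"
```

```text
t: 17.15
eef_pos: [0.6523, 0.0264, 0.4912]
tool_rot: [0.012, 0.999, 0.032, -0.0]
contact_force: [0.1, 1.2, 0.8]
gripper_width: 0.002
t 17.15 tcp [0.6523 0.0264 0.4912] grasp [0.6523 0.0251 0.4373] toolx [ 0.998   0.0635 -0.0014] z [ 0.0001 -0.0244 -0.9997] F [0.1 1.2 0.8] w 0.002 q [ 0.19  0.38 -0.49  1.32  0.2   1.49 -0.22]
169 [0.5461 0.1818 0.3387] [0.4821 0.1725 0.3307] [0.6111 0.1906 0.344 ]
D 0.1947998713730208 A 89.89972494378523 n 14 target tcp [0.541 0.181 0.45 ]
[0.0009, 0.0014, -0.1121, -0.0072, -0.0116, 0.0025]
[0.0009, 0.0014, -0.1121, -0.0059, -0.0124, 0.0025]
[0.0009, 0.0014, -0.1121, -0.0044, -0.0129, 0.0025]
[0.0009, 0.0014, -0.1121, -0.003, -0.0134, 0.0025]
[0.0009, 0.0014, -0.1121, -0.0015, -0.0136, 0.0026]
[0.0009, 0.0014, -0.1121, 0.0001, -0.0137, 0.0026]
[0.0009, 0.0014, -0.1121, 0.0016, -0.0136, 0.0026]
[0.0009, 0.0014, -0.1121, 0.0031, -0.0133, 0.0026]
[0.0009, 0.0014, -0.1121, 0.0046, -0.0129, 0.0026]
[0.0009, 0.0014, -0.1121, 0.006, -0.0123, 0.0026]
[0.0009, 0.0014, -0.1121, 0.0073, -0.0115, 0.0026]
[0.0009, 0.0014, -0.1121, 0.0085, -0.0107, 0.0027]
[0.0009, 0.0014, -0.1121, 0.0097, -0.0096, 0.0027]
[0.0009, 0.0014, -0.1121, 0.0107, -0.0085, 0.0027]
```

View pics/t17.png

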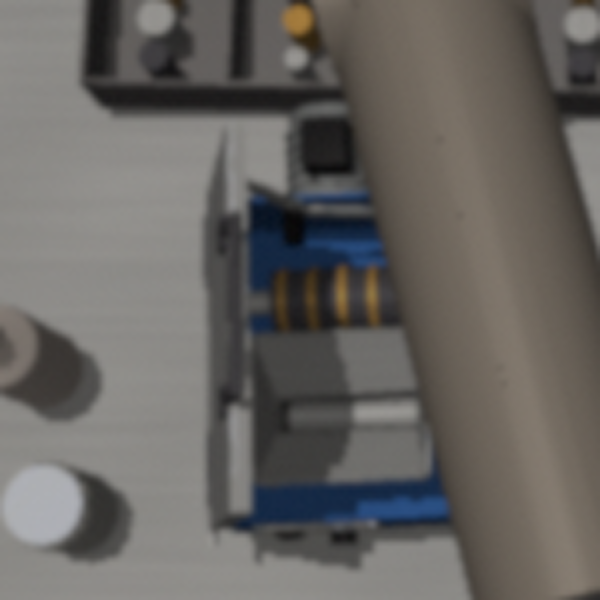

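```bash
python3 -m creep '[[[0,0,-0.112,-0.007,-0.012,0,0.05],[0,0,-0.112,-0.006,-0.012,0,0.05],[0,0,-0.112,-0.004,-0.013,0,0.05],[0,0,-0.112,-0.003,-0.013,0,0.05],[0,0,-0.112,-0.002,-0.014,0,0.05],[0,0,-0.112,0,-0.014,0,0.05],[0,0,-0.112,0.002,-0.014,0,0.05],[0,0,-0.112,0.003,-0.013,0,0.05],[0,0,-0.112,0.005,-0.013,0,0.05],[0,0,-0.112,0.006,-0.012,0,0.05],[0,0,-0.112,0.007,-0.012,0.0,0.05],[0,0,-0.112,0.008,-0.011,0,0.05],[0,0,-0.112,0.010,-0.010,0,0.05],[0,0,-0.112,0.010,-0.008,0,0.05],[0,0,0,0,0,0,0.05]]]' 40; python3 -c "
from plan import *
show()
plan((.546,.1815,.45),Rtool(93.5))
"
```

```text
t: 18.45
eef_pos: [0.5238, 0.1844, 0.4652]
tool_rot: [-0.013, 0.654, 0.756, -0.015]
contact_force: [-0.3, 0.9, 0.3]
gripper_width: 0.585
t 18.45 tcp [0.5238 0.1844 0.4652] grasp [0.5216 0.1841 0.4112] toolx [-0.1431  0.9897 -0.0003] z [-0.0403 -0.0061 -0.9992] F [-0.3  0.9  0.3] w 0.585 q [ 0.24  0.29 -0.87  1.55  0.2   1.44  1.08]
D 0.02704771341772041 A 5.269250601981279 n 1 target tcp [0.546  0.1815 0.45  ]
[-0.0407, 0.002, 0.0824, -0.006, 0.0221, 0.0143]
```

```bash
python3 -m creep '[[[-0.02,0.001,0.041,-0.003,0.011,0.008,0.05],[-0.02,0.001,0.041,-0.003,0.011,0.008,0.05],[0,0,0,0,0,0,0.05]]]' 40; python3 -c "
from plan import *
show()
plan((.546,.1815,.336),Rtool(93.5),grasp=True,vmax=.02)
from h import *
d=cam('side');save(d,'pics/s18.png',(160,50,300,190),4.2)
"
```

```text
t: 18.7
eef_pos: [0.5459, 0.1799, 0.4451]
tool_rot: [-0.002, 0.689, 0.725, -0.001]
contact_force: [0.1, -0.6, 0.1]
gripper_width: 0.583
t 18.70 tcp [0.5459 0.1799 0.4451] grasp [0.5457 0.1799 0.3911] toolx [-0.05    0.9987  0.0015] z [-0.0039  0.0013 -1.    ] F [ 0.1 -0.6  0.1] w 0.583 q [ 0.23  0.32 -0.84  1.57  0.23  1.37  0.99]
D 0.05514456594542965 A 0.6766259513550391 n 3 target tcp [0.546  0.1815 0.39  ]
[-0.0013, -0.0005, -0.0037, 0.0005, 0.0001, 0.0184]
[-0.0013, -0.0005, -0.0037, 0.0005, 0.0001, 0.0184]
[-0.0013, -0.0005, -0.0037, 0.0005, 0.0001, 0.0184]
```

View pics/s18.png

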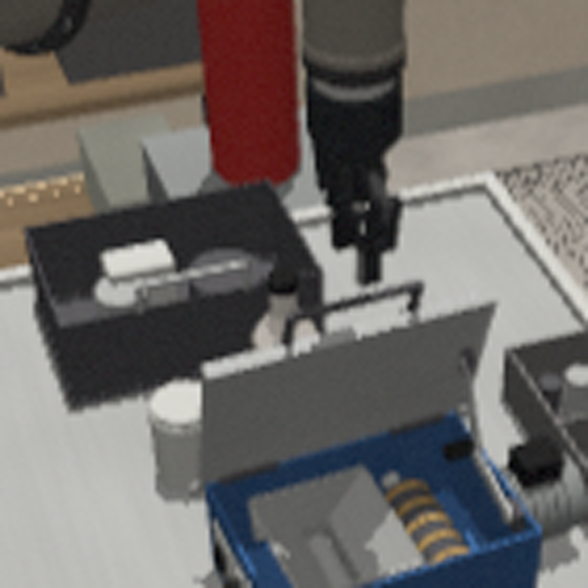

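```bash
python3 -m creep '[[[0,0,-0.004,0.001,0,0.018,0.05],[0,0,-0.004,0,0,0.017,0.05],[0,0,0,0,0,0.012,0.05],[0,0,0,0,0,0.003,0.05],[0,0,0,0,0,0,0.05]]]' 40; python3 -c "
from plan import *
show()
plan((.546,.1815,.336),Rtool(93.5),grasp=True,vmax=.02)
from h import *
d=cam('side');save(d,'pics/s19.png',(190,70,290,170),6)
d=cam('top');save(d,'pics/t19.png',(130,110,230,210),6)
"
```

```text
t: 19.17
eef_pos: [0.5446, 0.18, 0.394]
tool_rot: [-0.004, 0.687, 0.726, -0.002]
contact_force: [-0.1, -0.7, 1.1]
gripper_width: 0.588
t 19.17 tcp [0.5446 0.18   0.394 ] grasp [0.5441 0.1802 0.34  ] toolx [-0.0552  0.9985  0.0037] z [-0.0093  0.0032 -1.    ] F [-0.1 -0.7  1.1] w 0.588 q [ 0.23  0.35 -0.83  1.64  0.26  1.28  0.97]
D 0.0045079404901244985 A 0.6554379076124814 n 1 target tcp [0.546  0.1815 0.39  ]
[-0.0091, -0.0038, -0.0059, 0.0014, 0.0015, 0.004]
```

View pics/s19.png

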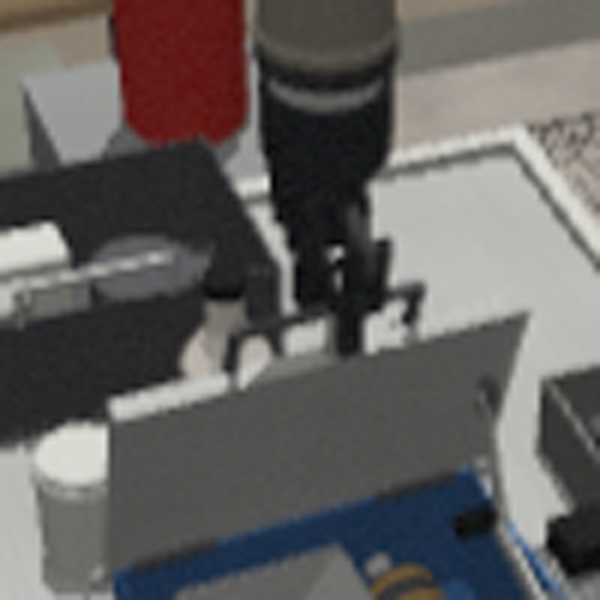

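View pics/t19.png

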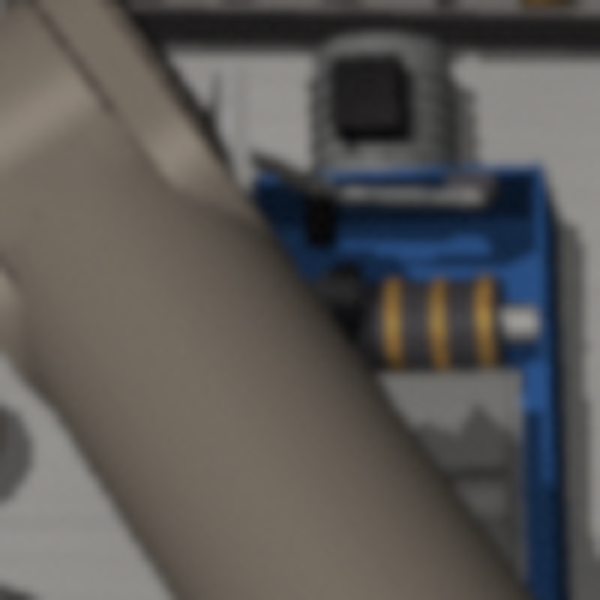

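```bash
python3 -m creep '[[[-0.009,-0.004,-0.006,0.001,0.0015,0.004,0.05],[0,0,0,0,0,0,0.0],[0,0,0,0,0,0,0.0],[0,0,0,0,0,0,0.0],[0,0,0,0,0,0,0.0],[0,0,0,0,0,0,0.0],[0,0,0,0,0,0,0.0],[0,0,0,0,0,0,0.0]]]' 25; python3 -c "
from plan import *
show()
"
```

```text
t: 19.93
eef_pos: [0.5472, 0.1826, 0.3936]
tool_rot: [0.002, 0.685, 0.729, 0.003]
contact_force: [-1.0, 0.9, -1.2]
gripper_width: 0.1
t 19.93 tcp [0.5472 0.1826 0.3936] grasp [0.5476 0.1827 0.3396] toolx [-0.062   0.9981  0.0014] z [ 0.0068  0.0018 -1.    ] F [-1.   0.9 -1.2] w 0.1 q [ 0.22  0.35 -0.83  1.64  0.27  1.26  0.97]
```

```bash
cat > arc.py <<'E'
from plan import *
def arc(dphi_deg,n,hy=.2495,off=.0585):
    # off: bar below TCP along tool z
    show();o,p,R=cur();m=R.as_matrix();b=p+off*m[:,2]
    hy=hy+.061*(b[0]-.5476)
    r=np.hypot(hy-b[1],b[2]-.115);ph=np.degrees(np.arctan2(b[2]-.115,hy-b[1]));print('bar',b,'radius',r,'phi',ph)
    R1=Rtool(93.5);print('rot err tool',(R.inv()*R1).as_rotvec().round(4))
    q=b.copy()
    for i in range(n):
        a=np.radians(ph-dphi_deg*(i+1)/n)
        rad=.23
        t=np.array([b[0]+.061*(b[1]-(hy-rad*np.cos(a))),hy-rad*np.cos(a),.115+rad*np.sin(a)])
        print((m.T@(t-q)).round(4),np.degrees(a).round(1));q=t
E
python3 -c "
from arc import *
arc(14,8)"
```

```text
t 19.93 tcp [0.5472 0.1826 0.3936] grasp [0.5476 0.1827 0.3396] toolx [-0.062   0.9981  0.0014] z [ 0.0068  0.0018 -1.    ] F [-1.   0.9 -1.2] w 0.1 q [ 0.22  0.35 -0.83  1.64  0.27  1.26  0.97]
bar [0.5476 0.1827 0.3351] radius 0.22999174476373513 phi 73.1139643897324
rot err tool [ 0.0069 -0.0014  0.001 ]
[-0.0067 -0.      0.0021] 71.4
[-0.0066 -0.      0.0023] 69.6
[-0.0066 -0.      0.0025] 67.9
[-0.0065 -0.      0.0027] 66.1
[-0.0064 -0.      0.0029] 64.4
[-0.0063 -0.      0.0031] 62.6
[-0.0062 -0.      0.0033] 60.9
[-0.0061 -0.      0.0035] 59.1
```

```bash
python3 -m creep '[[[0.002,0,0,-0.0067,0,0.0021,0],[0.002,0,0,-0.0066,0,0.0023,0],[0.002,0,0,-0.0066,0,0.0025,0],[0,0,0,-0.0065,0,0.0027,0]]]' 25; python3 -c "
from arc import *
arc(14,8)"
```

```text
t: 20.27
eef_pos: [0.549, 0.1578, 0.3846]
tool_rot: [-0.001, 0.683, 0.73, 0.003]
contact_force: [0.4, 2.0, 0.7]
gripper_width: 0.104
t 20.27 tcp [0.549  0.1578 0.3846] grasp [0.5491 0.1581 0.3306] toolx [-0.0658  0.9978  0.0063] z [ 0.0027  0.0065 -1.    ] F [0.4 2.  0.7] w 0.104 q [ 0.27  0.34 -0.83  1.67  0.26  1.24  1.02]
bar [0.5491 0.1582 0.3261] radius 0.2300934483804908 phi 66.58529589332126
rot err tool [ 0.0031 -0.0064  0.0047]
[-0.0064 -0.      0.0029] 64.8
[-0.0063 -0.      0.003 ] 63.1
[-0.0062 -0.      0.0032] 61.3
[-0.0061 -0.      0.0034] 59.6
[-0.006  -0.      0.0036] 57.8
[-0.0059 -0.      0.0038] 56.1
[-0.0058 -0.      0.004 ] 54.3
[-0.0057 -0.      0.0041] 52.6
```

Tracking is excellent and forces are small, so I continue.

```bash
python3 -m creep '[[[0.001,-0.002,0.001,-0.0064,0,0.0029,0],[0.001,-0.002,0.001,-0.0063,0,0.003,0],[0.001,-0.002,0.001,-0.0062,0,0.0032,0],[0,0,0.001,-0.0061,0,0.0034,0],[0,0,0,-0.006,0,0.0036,0],[0,0,0,-0.0059,0,0.0038,0],[0,0,0,-0.0058,0,0.004,0],[0,0,0,-0.0057,0,0.0041,0]]]' 25; python3 -c "
from arc import *
arc(14,8)"
```

```text
t: 20.93
eef_pos: [0.5525, 0.1036, 0.3524]
tool_rot: [-0.001, 0.686, 0.728, 0.0]
contact_force: [2.7, 5.2, -6.3]
gripper_width: 0.098
t 20.93 tcp [0.5525 0.1036 0.3524] grasp [0.5524 0.1036 0.2984] toolx [-0.06    0.9982  0.0015] z [-0.0004  0.0015 -1.    ] F [ 2.7  5.2 -6.3] w 0.098 q [ 0.35  0.35 -0.81  1.73  0.27  1.18  1.1 ]
bar [0.5524 0.1036 0.2939] radius 0.23100635637683234 phi 50.75058702210645
rot err tool [-0.0003 -0.0015 -0.001 ]
[-0.0048  0.      0.0053] 49.0
[-0.0052  0.      0.0047] 47.3
[-0.0051  0.      0.0048] 45.5
[-0.005  0.     0.005] 43.8
[-0.0048  0.      0.0051] 42.0
[-0.0046  0.      0.0053] 40.3
[-0.0045  0.      0.0054] 38.5
[-0.0043  0.      0.0056] 36.8
```

```bash
python3 -m creep '[[[0,0,0,-0.0044,0,0.0056,0],[0,0,0,-0.005,0,0.0048,0],[0,0,0,-0.005,0,0.0049,0],[0,0,0,-0.005,0,0.005,0],[0,0,0,-0.0047,0,0.0051,0],[0,0,0,-0.0045,0,0.0053,0]]]' 25; python3 -c "
from arc import *
arc(14,8)"
```

```text
t: 21.43
eef_pos: [0.5545, 0.0705, 0.3188]
tool_rot: [0.0, 0.686, 0.728, -0.0]
contact_force: [1.4, 3.2, -2.5]
gripper_width: 0.108
t 21.43 tcp [0.5545 0.0705 0.3188] grasp [0.5545 0.0705 0.2648] toolx [-0.059   0.9983 -0.0004] z [-0.     -0.0004 -1.    ] F [ 1.4  3.2 -2.5] w 0.108 q [ 0.39  0.37 -0.79  1.78  0.29  1.11  1.13]
bar [0.5545 0.0705 0.2603] radius 0.23089798195258124 phi 39.011362497949804
rot err tool [-0.0001  0.0004 -0.0021]
[-0.0036  0.      0.0061] 37.3
[-0.0042  0.      0.0057] 35.5
[-0.004   0.      0.0058] 33.8
[-0.0038  0.      0.0059] 32.0
[-0.0036  0.      0.006 ] 30.3
[-0.0035  0.      0.0061] 28.5
[-0.0033  0.      0.0062] 26.8
[-0.0031  0.      0.0063] 25.0
```

```bash
python3 -m creep '[[[0,0,0,-0.0034,0,0.0062,0],[0,0,0,-0.004,0,0.0057,0],[0,0,0,-0.0039,0,0.0058,0],[0,0,0,-0.0037,0,0.0059,0],[0,0,0,-0.0035,0,0.006,0],[0,0,0,-0.0033,0,0.006,0]]]' 25; python3 -c "
from arc import *
arc(14,8)
from h import *
d=cam('side');save(d,'pics/s20.png',(150,60,330,240),3.3)
d=cam('top');save(d,'pics/t20.png',(110,90,290,240),4)"
```

```text
t: 21.93
eef_pos: [0.5561, 0.0451, 0.2794]
tool_rot: [0.001, 0.686, 0.727, -0.001]
contact_force: [1.4, 0.2, -1.7]
gripper_width: 0.099
t 21.93 tcp [0.5561 0.0451 0.2794] grasp [0.5561 0.045  0.2254] toolx [-0.058   0.9983 -0.0018] z [-0.     -0.0018 -1.    ] F [ 1.4  0.2 -1.7] w 0.099 q [ 0.41  0.41 -0.76  1.83  0.33  1.04  1.15]
bar [0.5561 0.045  0.2209] radius 0.23078917628190873 phi 27.327247034768067
rot err tool [-0.0002  0.0018 -0.0031]
[-0.0024  0.      0.0067] 25.6
[-0.0029  0.      0.0064] 23.8
[-0.0027  0.      0.0065] 22.1
[-0.0025  0.      0.0066] 20.3
[-0.0023  0.      0.0066] 18.6
[-0.0021  0.      0.0067] 16.8
[-0.0019  0.      0.0068] 15.1
[-0.0017  0.      0.0068] 13.3
```

View pics/s20.png

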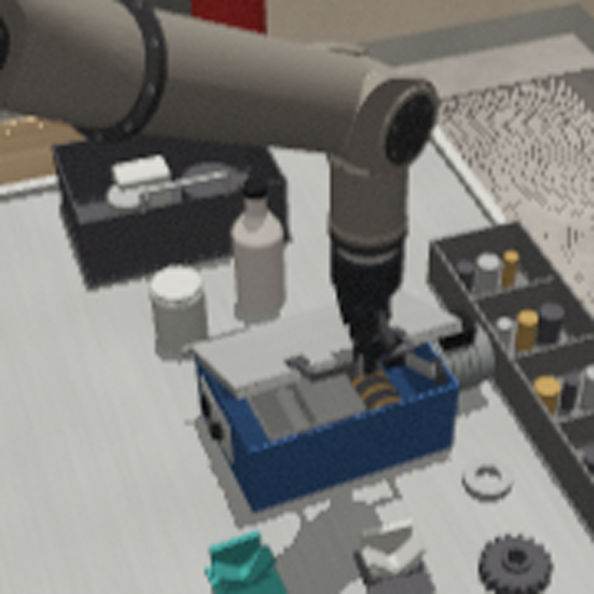

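View pics/t20.png

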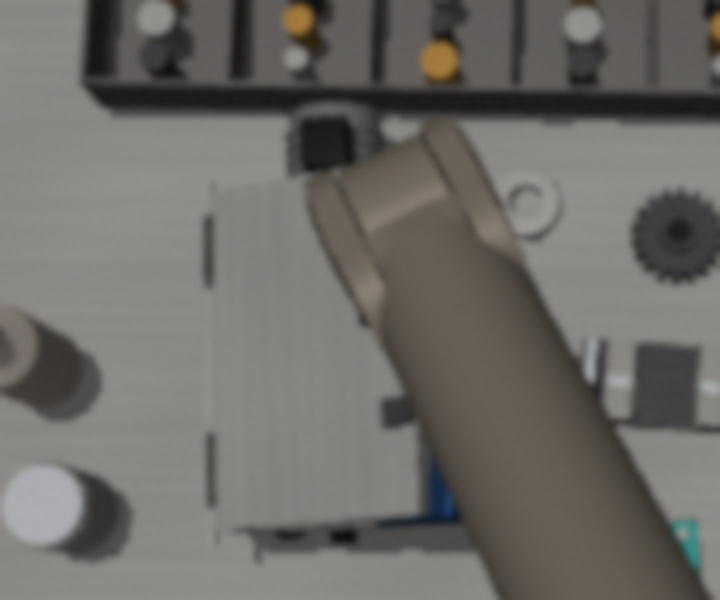

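The lid is coming down and still held, so I continue at a slower rate.

```bash
python3 -m creep '[[[0,0,0,-0.0024,0,0.0066,0],[0,0,0,-0.0028,0,0.006,0],[0,0,0,-0.0026,0,0.006,0],[0,0,0,-0.0023,0,0.006,0],[0,0,0,-0.002,0,0.006,0],[0,0,0,-0.0019,0,0.006,0],[0,0,0,-0.0017,0,0.006,0]]]' 25; python3 -c "
from arc import *
arc(13,10)"
```

```text
t: 22.62
eef_pos: [0.5571, 0.0277, 0.2329]
tool_rot: [0.001, 0.686, 0.727, -0.001]
contact_force: [1.8, 1.4, -1.7]
gripper_width: 0.104
t 22.62 tcp [0.5571 0.0277 0.2329] grasp [0.5571 0.0276 0.1789] toolx [-0.058   0.9983 -0.0022] z [ 0.0001 -0.0022 -1.    ] F [ 1.8  1.4 -1.7] w 0.104 q [ 0.41  0.46 -0.73  1.87  0.38  0.95  1.13]
bar [0.5571 0.0276 0.1744] radius 0.2303198693576967 phi 14.943255171727687
rot err tool [-0.0001  0.0022 -0.0031]
[-0.001   0.      0.0051] 13.6
[-0.0012  0.      0.0051] 12.3
[-0.001   0.      0.0051] 11.0
[-0.0009  0.      0.0051] 9.7
[-0.0008  0.      0.0052] 8.4
[-0.0007  0.      0.0052] 7.1
[-0.0006  0.      0.0052] 5.8
[-0.0005  0.      0.0052] 4.5
[-0.0003  0.      0.0052] 3.2
[-0.0002  0.      0.0052] 1.9
```

```bash
python3 -m creep '[[[0,0,0,-0.001,0,0.005,0],[0,0,0,-0.0012,0,0.005,0],[0,0,0,-0.001,0,0.005,0],[0,0,0,-0.0009,0,0.005,0],[0,0,0,-0.0008,0,0.005,0],[0,0,0,-0.0007,0,0.005,0],[0,0,0,-0.0005,0,0.004,0],[0,0,0,-0.0004,0,0.004,0]]]' 25; python3 -c "
from arc import *
arc(5,5)"
```

```text
t: 23.28
eef_pos: [0.5576, 0.0211, 0.1901]
tool_rot: [0.0, 0.686, 0.728, -0.0]
contact_force: [1.4, 0.8, -2.4]
gripper_width: 0.106
t 23.28 tcp [0.5576 0.0211 0.1901] grasp [0.5576 0.0211 0.1361] toolx [-0.0588  0.9983 -0.0008] z [-0.0002 -0.0008 -1.    ] F [ 1.4  0.8 -2.4] w 0.106 q [ 0.39  0.52 -0.7   1.9   0.43  0.88  1.1 ]
bar [0.5576 0.0211 0.1316] radius 0.22960329865294227 phi 4.140263830519988
rot err tool [-0.0003  0.0008 -0.0023]
[-0.0006  0.      0.004 ] 3.1
[-0.0002  0.      0.004 ] 2.1
[-0.0001  0.      0.004 ] 1.1
[-0.     0.     0.004] 0.1
[0.    0.    0.004] -0.9
```

```bash
python3 -m creep '[[[0,0,0,0,0,0.003,0],[0,0,0,0,0,0.003,0],[0,0,0,0,0,0.003,0],[0,0,0,0,0,0.003,0],[0,0,0,0,0,0.002,0],[0,0,0,0,0,0.002,0]]]' 25; python3 -c "
from arc import *
arc(5,1)"
```

```text
t: 23.78
eef_pos: [0.5584, 0.0213, 0.1791]
tool_rot: [0.003, 0.686, 0.727, -0.002]
contact_force: [-7.9, -0.2, 19.6]
gripper_width: 0.102
t 23.78 tcp [0.5584 0.0213 0.1791] grasp [0.5585 0.0209 0.1251] toolx [-0.0583  0.9983 -0.0068] z [ 0.0012 -0.0068 -1.    ] F [-7.9 -0.2 19.6] w 0.102 q [ 0.38  0.53 -0.69  1.91  0.45  0.86  1.09]
bar [0.5585 0.0209 0.1206] radius 0.22936793275081763 phi 1.4091587930937577
rot err tool [ 0.0008  0.0068 -0.0028]
[-0.0001 -0.      0.02  ] -3.6
```

```bash
python3 -m creep '[[[0,0,0,0,0,-0.001,0],[0,0,0,0,0,0,0]]]' 25; python3 -c "
from arc import *
show()
from h import *
d=cam('side');save(d,'pics/s21.png',(190,120,300,230),5.4)
W=d['W'].reshape(-1,3)
P=W[(W[:,0]>.42)&(W[:,0]<.5)&(W[:,1]>.07)&(W[:,1]<.24)&(W[:,2]>.08)&(W[:,2]<.2)]
A=np.c_[P[:,0]-.5,P[:,1]-.15,np.ones(len(P))];k=np.linalg.lstsq(A,P[:,2],rcond=None)[0];print(len(P),k,np.degrees(k[:2]))"
```

```text
t: 23.95
eef_pos: [0.5583, 0.0214, 0.181]
tool_rot: [0.003, 0.686, 0.728, -0.002]
contact_force: [1.9, 2.3, -3.4]
gripper_width: 0.106
t 23.95 tcp [0.5583 0.0214 0.181 ] grasp [0.5584 0.0209 0.127 ] toolx [-0.0588  0.9982 -0.0082] z [ 0.0019 -0.0081 -1.    ] F [ 1.9  2.3 -3.4] w 0.106 q [ 0.38  0.53 -0.69  1.91  0.45  0.86  1.09]
610 [ 0.0062 -0.0092  0.1206] [ 0.355  -0.5268]
```

View pics/s21.png

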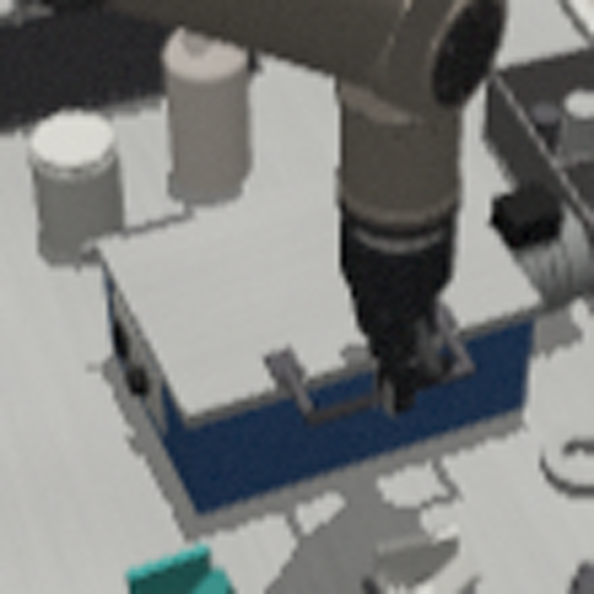

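The lid is level and down, but my 1 mm back-off is holding it up slightly. I settle it, release and withdraw upward.

```bash
python3 -m creep '[[[0,0,0,0,0,0.0015,0],[0,0,0,0,0,0.001,0],[0,0,0,0,0,0,0]]]' 25; python3 -m creep '[[[0,0,0,0,0,0,0.03],[0,0,0,0,0,0,0.03],[0,0,0,0,0,0,0.03],[0,0,0,0,0,0,0.03]]]' 25; python3 -c "
from arc import *
show()"
```

```text
t: 24.25
eef_pos: [0.5583, 0.0214, 0.1794]
tool_rot: [0.004, 0.686, 0.728, -0.003]
contact_force: [0.5, 2.0, -2.8]
gripper_width: 0.104
t: 24.58
eef_pos: [0.5579, 0.0198, 0.1785]
tool_rot: [0.004, 0.687, 0.727, -0.004]
contact_force: [0.3, -1.0, 0.7]
gripper_width: 0.35
t 24.58 tcp [0.5579 0.0198 0.1785] grasp [0.5579 0.0192 0.1245] toolx [-0.0573  0.9983 -0.0112] z [-0.0004 -0.0112 -0.9999] F [ 0.3 -1.   0.7] w 0.35 q [ 0.38  0.53 -0.68  1.91  0.45  0.86  1.08]
```

```bash
python3 -m creep '[[[0.003,0.005,0,0,0,-0.008,0.03],[0.003,0.005,0,0,0,-0.015,0.03],[0,0,0,0,0,-0.025,0.03],[0,0,0,0,0,-0.035,0.03],[0,0,0,-0.02,0,-0.035,0.03],[0,0,0,-0.03,0,-0.025,0.03],[0,0,0,-0.035,0,-0.01,0.03],[0,0,0,-0.035,0,0,0.03],[0,0,0,-0.03,0,0,0.03],[0,0,0,0,0,0,0.03]]]' 25; python3 -c "
from arc import *
show()
from h import *
import pickle
t0=pickle.load(open('top0.pkl','rb'))
d=cam('side');save(d,'pics/s22.png',None,1.5)
t=cam('top');save(t,'pics/t22.png',None,1.5)
for e in(d,t):
  W=e['W'].reshape(-1,3)
  P=W[(W[:,0]>.42)&(W[:,0]<.66)&(W[:,1]>.075)&(W[:,1]<.235)&(W[:,2]>.08)&(W[:,2]<.16)]
  A=np.c_[P[:,0]-.54,P[:,1]-.15,np.ones(len(P))];k=np.linalg.lstsq(A,P[:,2],rcond=None)[0];print('lid plane',len(P),k)
  P=W[(W[:,0]>.5)&(W[:,0]<.58)&(W[:,1]>.005)&(W[:,1]<.035)&(W[:,2]>.10)&(W[:,2]<.15)];print('bar',len(P),P.mean(0),np.percentile(P[:,2],95))
"
```

```text
t: 25.42
eef_pos: [0.568, -0.1336, 0.3435]
tool_rot: [-0.003, 0.683, 0.73, -0.003]
contact_force: [-0.2, -1.9, -0.5]
gripper_width: 0.348
t 25.42 tcp [ 0.568  -0.1336  0.3435] grasp [ 0.5675 -0.1336  0.2895] toolx [-0.0665  0.9978  0.0004] z [-0.0085 -0.0001 -1.    ] F [-0.2 -1.9 -0.5] w 0.348 q [ 0.69  0.38 -0.73  1.69  0.27  1.18  1.52]
lid plane 1615 [ 0.0004 -0.0011  0.1197]
bar 53 [0.5392 0.0174 0.1206] 0.12526601958700637
lid plane 3604 [ 0.0008 -0.0015  0.1188]
bar 79 [0.5374 0.0175 0.1205] 0.1254465737936814
```

View pics/s22.png

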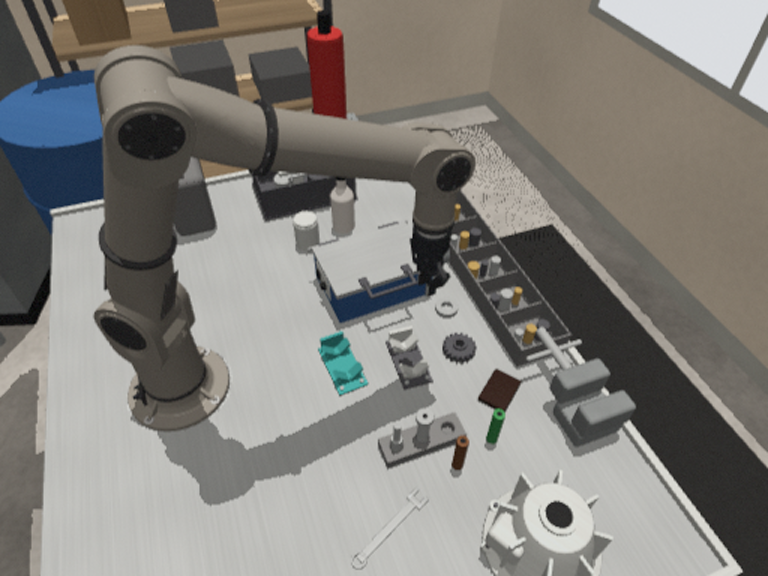

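View pics/t22.png

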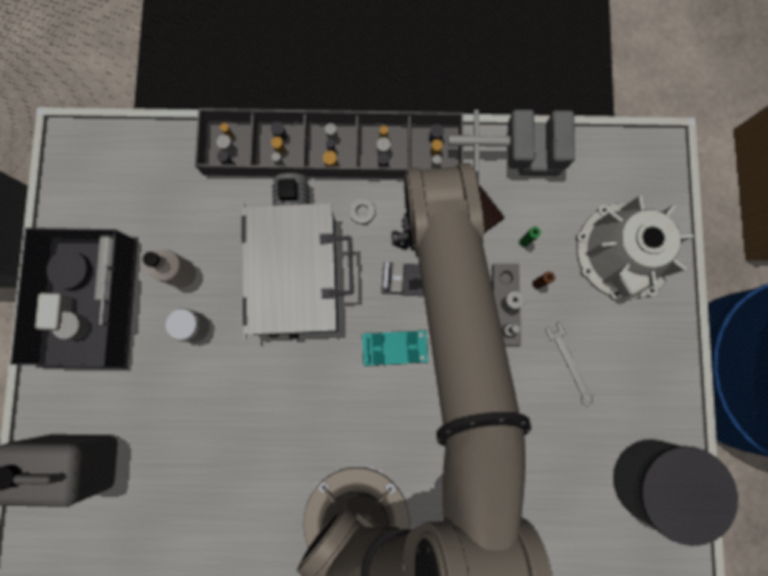

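The lid reads level (slope about 0.001) and the handle bar's surface is at about 0.121 m, which matches shut. All the bystanders are where they were. Handing in.

```bash
python3 -m creep '[[[0,0,0,0,0,0,0.03],[0,0,0,0,0,0,0.03]]]'; python3 -c "
from station import hand_in
print(hand_in())"
```

```text
t: 25.68
eef_pos: [0.5676, -0.125, 0.3435]
tool_rot: [-0.005, 0.68, 0.733, -0.001]
contact_force: [0.3, -0.5, 0.0]
gripper_width: 0.347
the job is handed in; nothing more can be done
None
```

The job is done and handed in at 25.7 s of the 72 s allowed.

**What I did:**
1. I took the plain shaft from the pocket farthest from the robot and toppled it into the grey V-cradle.
2. I picked it up again across its middle, carried it level to the hopper mouth and let it go there.
3. I pressed the stay knuckle about 35 mm to break it. The press also brought the lid forward to about 73°.
4. I lowered the lid by its handle until it shut, then released it and moved the arm clear.

**Last checks:**
- **Shaft:** before the lid closed, the top view showed it lying flat in the feed slot, its surface at about 51 mm. I could not see it again after that.
- **Lid:** level to about 0.001 in both cameras, with the handle bar's surface at about 0.121 m. That agrees with a bar centre of 117 mm when shut.
- **Rest of the bench:** the stepped and collared shafts, the look-alikes and the bystanders looked unmoved in the final pictures. The arm partly hid the cradle and the pad in the top view. The arm was clear of everything and read no contact force.

**What went wrong or disagreed:**
- My first grip on the shaft in the rack was about 12 mm off-centre because the tool had drifted. I reopened, re-centred and gripped again.
- The force when the lid reached its stop was briefly about 20 N. I backed off 1 mm, settled it and released.
- The machine's y position came out up to 8 mm apart between measuring methods. I used the hopper and hinge positions that the depth data supported, and forces stayed below 9 N along the lid's arc.

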